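# Load the long tube and press the rack into the locating corner

## Task

Take the long capped tube from the black two-hole stand, put it end-down fully into the empty well of the grey rack and let go of it. Then push the rack into the dark steel corner, flat on the bench, its long side against the long fence and its end against the short one, and finish while still holding it pressed firmly against both. Leave the other tubes in their holes and the bottle, timer and tip box where they are.

Things in the scene. Friction and masses are not known exactly. Their poses are not given: they have to be found in the camera images.
- corner: Locating corner fixed to the bench: two dark steel fences at a right angle. Origin: inner corner point at bench height, z up. Long fence's face: plane x = 0; short fence's: plane y = 0. The rack goes where x < 0 and y < 0: push it along +x onto the long fence, +y onto the short one. Seated, its tab's middle is at x -28, y -60 mm and its axes are parallel to these (a half turn is as good).
- long_fence: The long fence, 140 mm along the corner's -y from its origin, 12 mm thick, 44 mm high. Origin and axes as the corner's.
- short_fence: The short fence, 80 mm along the corner's -x from its origin, 12 mm thick, 44 mm high. Origin and axes as the corner's.
- rack: The grey plastic tube rack, loose, about 0.45 kg: a block 56 mm (x) x 120 mm (y) x 50 mm high with an upright carrying tab on top. Origin: centre of its underside; z up. The block is slick: it slides on the bench at 1 to 2 N (more if pressed down) and along the fences.
- rack_tab (a point): Centre of the rack's carrying tab, 71 mm above the rack's underside, with the rack's axes. The tab stands in the middle of the block: 16 mm thick (along x), 36 mm long (along y), from the block's top at 50 mm up to 92 mm. It can be gripped from above across its 16 mm.
- well (a point): Mouth centre of the rack's empty well, at the block's top, 50 mm above its underside and 42 mm from the middle of the tab along the rack's -y; axes of the rack. A round hole 19 mm in diameter with a 2 mm chamfer, 45 mm deep. The long tube's centre is 2.5 mm above this point when it is fully down.
- long: The long tube. Origin: centre of its lower end; z along the tube to its cap.
- long_mid (a point): Centre (half-way up) of the long tube: 95 mm long with its cap, body 16 mm in diameter, lower end rounded, white cap 20 mm in diameter and 20 mm high on top, about 25 g. z along the tube to its cap; yaw means nothing. It starts upright in a hole of the stand, lower end 5 mm and top 100 mm above the bench.
- short_mid (a point): Centre of the short tube, the same but 70 mm long, top 75 mm above the bench; it stands in the other hole of the stand and stays there.
- loaded_mid (a point): Centre of a second short tube (70 mm, top 75 mm above the rack's underside) which is already in the rack's other well, 42 mm from the tab along +y, and stays there.
- stand: The fixed black stand, 110 mm (x) x 50 mm (y) x 45 mm high, with two holes 19 mm in diameter and 40 mm deep at x = -30 and +30 mm; which of them holds the long tube varies. Origin: centre of its underside.
- bottle: Bystander: glass reagent bottle, 66 mm in diameter, 130 mm high. Origin: centre of its underside.
- timer: Bystander: small white bench timer lying flat, 50 x 70 x 18 mm. Origin: centre of its underside.
- tipbox: Bystander: dark pipette tip box, 80 x 120 x 67 mm. Origin: centre of its underside.
Mind the look-alikes: they are no part of the job. What is shaped like the long but red or turquoise is not meant.

How it is judged (in metres and radians):
On the way, in this order (a step that is already met when the one before it is completed fails the run):
1. the long tube is fully down in the rack's empty well and let go (horizontal distance between long_mid and well below 0.008 m and z of long_mid in the frame of well below 0.0065 m and angle between long_mid's own z axis and vertical below 0.15 rad and contact force between the fingers and long below 0.1 N), for 0.2 s.
2. the rack is pressed against both fences by the robot (horizontal distance between long_mid and well below 0.008 m and z of long_mid in the frame of well below 0.0065 m and angle between long_mid's own z axis and vertical below 0.15 rad and x of rack_tab in the frame of corner between -0.031 and -0.024 m and y of rack_tab in the frame of corner between -0.063 and -0.056 m and angle between the y axis of rack_tab and the y axis of corner, either way round below 0.03 rad and angle between rack_tab's own z axis and vertical below 0.05 rad and height (world z) of rack_tab below 0.074 m and contact force between rack and long_fence above 2 N and contact force between rack and short_fence above 2 N and contact force between any of the arm, the fingers and rack above 1 N), for 0.2 s.
At the end, for the whole second after the job is handed in: Rack flat on the bench and at rest, within 3 mm of both fences and square to 0.03 rad, pressing each with over 2 N while the robot still bears on it; long tube let go, in its well within 4 mm of the floor; the other tube still in the rack (all of step 2 and contact force between the fingers and long below 0.1 N and linear speed of rack below 0.01 m/s and z of loaded_mid in the frame of rack_tab below -0.025 m and horizontal distance between loaded_mid and rack_tab below 0.05 m); the arm keeps its last pose, push and grip.
It fails at once if the short tube is taken out of the stand or disturbed (distance of short_mid from where it was at the start of the episode above 0.02 m).
It fails at once if the bottle, timer or tip box is moved more than 30 mm (distance of any of bottle, timer, tipbox from where it was at the start of the episode above 0.03 m).
It also fails if it takes over 61 s, if anything falls off the work surface, if the arm or the gripper's body presses on something with over 40 N, if the wrist force passes 120 N, or if a joint passes its speed limit or range.

## Robot

A 6-joint arm with a two-finger parallel gripper is mounted at the origin on the work surface. World frame = base frame: x ahead of the robot, y to its left, z up, the work surface at z = 0. Lengths are in m, angles in degrees, forces in N, time in s.
With the tool pointing down it reaches from about 0.3 to 0.95 m from the base axis. Payload 3.1 kg.
Tool frame: the origin (TCP) lies at the centre of the arm's flange, where the gripper is bolted on; the fingertips stand 173 mm ahead of it and the grasp point (between the pads) lies 155 mm ahead of it; z points along the fingers, y is the direction in which the jaws open and shut (so a half turn about z gives the same grasp; the last joint's range is limited). The gripper opens to 85 mm and grips with 20 to 120 N. Pads are 22 mm wide; open, the fingers measure 114 mm over their backs; the gripper's body (76 mm by 85 mm) begins 54 mm behind the grasp point. The pads swing forward as they close: fully open they stand 13 mm farther back than shut.
Start: joints at [-70.399, 17.653, 93.61, -0, 68.738, -3.994], TCP at [0.25, -0.573, 0.405] pointing down, gripper open.
Joint ranges: [-175.34, 175.34], [-45.06, 112.39], [2.9, 150.54], [-68.45, 248.45], [3.09, 151.38], [-168.51, 168.51]. Speed limits (degrees/s): [159.86, 159.86, 180, 180, 180, 180].

## Interface

Orientations are given as a 3x3 rotation matrix whose columns are the frame's x, y, z axes.
In Python, from plant import ctrl gives the robot as it stands.
- The arm moves only by the tool play_rows, never from a script. Its argument "deltas" is one flat list of numbers, 7 for each row, row after row: the shift along the tool's x, y, z in m, then the turn, a rotation vector about the tool's x, y, z in degrees, then the opening, from 0 (shut) to 1 (fully open). In form: [tx, ty, tz, wx, wy, wz, jaw, tx, ty, tz, wx, wy, wz, jaw, ...]. A call has 1 to 20 rows; each row shifts and turns the pose as measured when the row begins, along the tool's axes as they then stand; what a row does not reach is not made up. A row lasts 1/12 s, in which the tool goes at most 41.7 mm and 7.16 degrees, less where a joint would pass 70% of its speed; a pose out of reach is approached as far as the arm can. A call with a gripper value outside its range is refused whole. The fingers move at their own pace and stop on an object; "grip_force" is the grip in N (left out, the last holds). Time passes only in rows, so rows that do not move let the fingers close. It gives the time, the measured TCP pose, the force and the opening at its end, in the units of the state.
- ctrl.observe(): the state, without advancing time (a new reading comes with each control period).
- ctrl.read_camera(name): name is "scene" or "top"; returns a dict with "pixels" (400x640x3 uint8, red, green, blue), "intrinsics" (3x3 intrinsics, pixels), "distortion" ([k1, k2, p1, p2, k3] as OpenCV has them; the pictures are not rectified), "xyz" and "orientation" of the camera in the world. Camera axes: x right, y down, z forward; pixel columns grow to the right and rows downward; lengths in m; the calibration is good to about 2 mm. A picture is of the moment at which its call begins. There is no depth.
- ctrl.close_job(): hands the job in, once; it reports no verdict.
The state is a dict: "clock": time; "joints": joint angles; "qvel": joint speeds; "tau": joint torques, N m; "tcp_pos": TCP position; "orientation": TCP orientation; "contact_force": force on the tool from outside, world axes, zero at the start; "wrist_torque": the same for the moment, N m; "width": finger opening in m.
Only numpy, scipy, OpenCV 4.12 (cv2) and the standard library are available. Lean on these libraries where they do the work, as an engineer would, in place of code of your own. Each camera call takes 0.05 s, during which the arm holds its last target.

## Working session

There is one attempt and no reset: what is moved stays moved. The work goes in short steps, Python scripts to look and compute and a tool call to move; the robot and the scene stay as the last step left them, time stands still between calls to the robot, and variables do not carry over. Pictures are saved under pics/ and viewed, and the job is handed in when it is done.

Besides the shell and the picture viewer there is one more tool, called after "Emit:" as a command line: name --argument value ..., lists and objects as JSON in quotes. play_rows: Moves the arm, as the interface text tells. Its arguments: {"type":"object","properties":{"deltas":{"type":"array","items":{"type":"number"}},"grip_force":{"type":"number"}},"required":["deltas"]}

```bash
ls; mkdir -p pics; python3 - <<'E'
from plant import ctrl
import cv2,numpy as np
print(ctrl.observe())
for n in ("scene","top"):
    d=ctrl.read_camera(n)
    cv2.imwrite(f"pics/{n}0.png",d["pixels"][:,:,::-1])
    print(n,d["intrinsics"],d["distortion"],d["xyz"],d["orientation"])
E
```

```text
pics
{'clock': 0.0, 'joints': array([-7.04003618e+01,  1.77069609e+01,  9.36899011e+01,  2.83035124e-04,
        6.87383273e+01, -3.99325028e+00]), 'qvel': array([-0.11396291, -0.07736806, -0.04618689,  0.01575494,  0.05739541,
       -0.01693179]), 'tau': array([-1.21351077e-03, -4.15250230e+01, -2.76665157e+01, -1.68735105e-04,
        1.02517329e-02,  5.42953842e-06]), 'tcp_pos': array([ 0.24998234, -0.57236578,  0.40341675]), 'orientation': array([[ 9.16413199e-01,  4.00232719e-01, -7.87145996e-04],
       [ 4.00233457e-01, -9.16410515e-01,  2.22433094e-03],
       [ 1.68901152e-04, -2.35344840e-03, -9.99997216e-01]]), 'contact_force': array([ 1.05682546,  0.04798595, -0.80078663]), 'wrist_torque': array([ 0.01584247, -0.02704028,  0.04039808]), 'width': 0.08538107665841753}
scene [[513.27064839   0.         315.65260889]
 [  0.         513.27064839 196.36695817]
 [  0.           0.           1.        ]] [0.02466062 0.         0.         0.         0.        ] [ 1.17611203 -0.30560617  1.20945176] [[ 0.41492695  0.76096525 -0.49876599]
 [ 0.90985331 -0.34799648  0.22597658]
 [-0.00160849 -0.54756766 -0.83675987]]
top [[460.30127976   0.         314.79597561]
 [  0.         460.30127976 204.95132878]
 [  0.           0.           1.        ]] [-0.138008  0.        0.        0.        0.      ] [ 3.22978975e-01 -5.09738678e-04  1.51704857e+00] [[-0.01236083 -0.99311329  0.11650406]
 [-0.99985073  0.01086915 -0.01343033]
 [ 0.01207154 -0.11665268 -0.99309941]]
```

View pics/scene0.png

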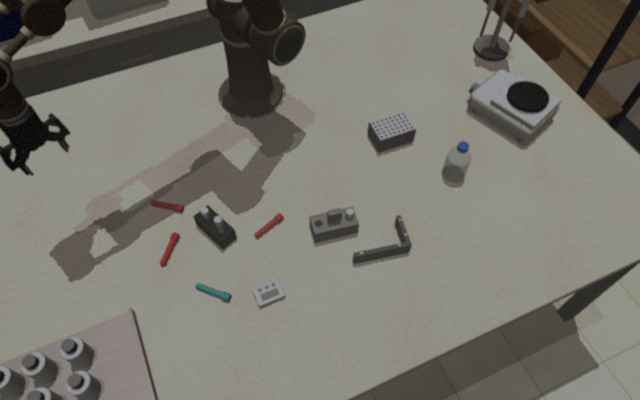

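View pics/top0.png

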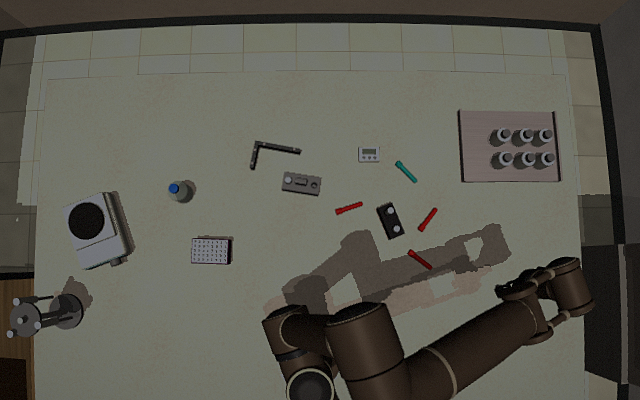

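The scene view shows the stand near (215,226), the rack near (334,224) and the corner near (385,245). The top view shows the stand at (390,220), the rack at (301,184) and the corner at (257,145). Next I'll enlarge both.

```bash
python3 - <<'E'
import cv2,numpy as np
s=cv2.imread("pics/scene0.png");t=cv2.imread("pics/top0.png")
def up(im,x,y,w,h,k):
    c=cv2.resize(im[y:y+h,x:x+w],None,fx=k,fy=k,interpolation=cv2.INTER_CUBIC); 
    return np.clip(c.astype(float)*1.6,0,255).astype(np.uint8)
cv2.imwrite("pics/cs.png",up(s,180,190,80,60,10))
cv2.imwrite("pics/cs2.png",up(s,300,195,120,75,6.5))
cv2.imwrite("pics/ct.png",up(t,365,190,60,60,10))
cv2.imwrite("pics/ct2.png",up(t,240,130,100,75,8))
E
```

```text
(no output)
```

View pics/cs.png

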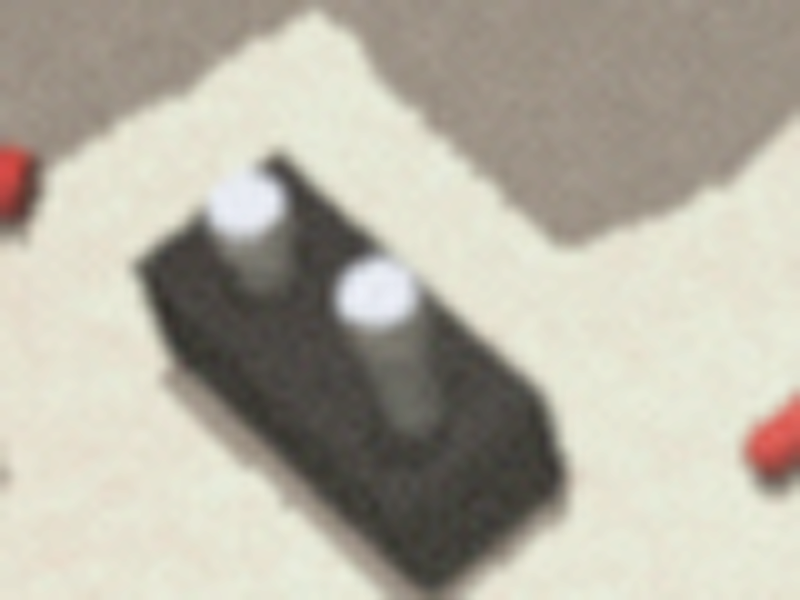

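View pics/cs2.png

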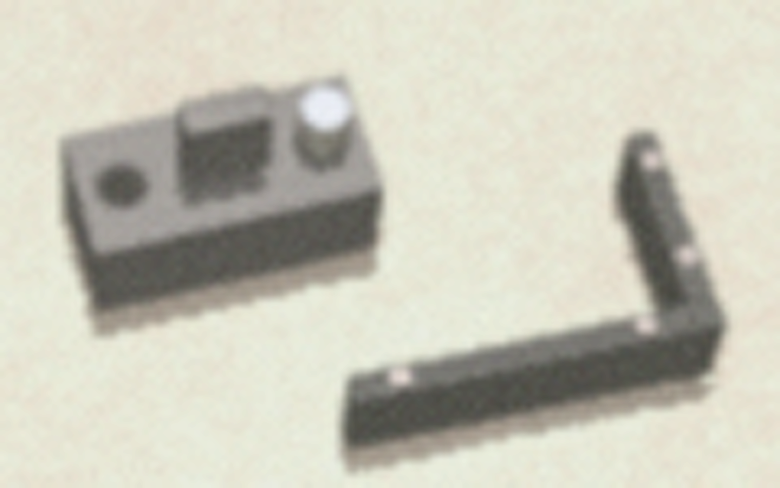

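View pics/ct.png

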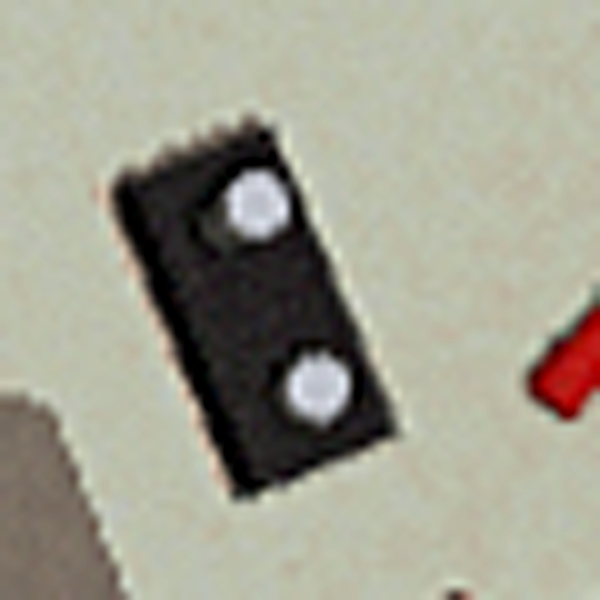

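View pics/ct2.png

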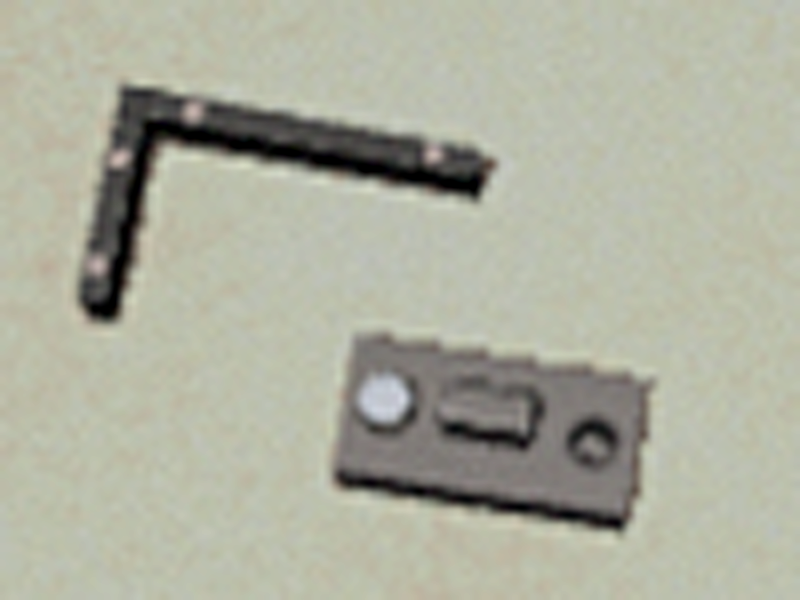

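Three things have white caps: stand tubes at scene (217,219) and (205,210), and the one in the rack at (350,212). At scene (217,219), top (391,210), more of the body stands above the black stand and the cap is offset furthest from its hole, so that is the 95 mm tube. The one at (205,210) is shorter and the rack one is the loaded tube. The red and turquoise ones are look-alikes lying on the bench. Next I'll measure.

```bash
cat > h.py <<'E'
import cv2,numpy as np,json
from plant import ctrl
def load(n):
    d=ctrl.read_camera(n); d["pixels"]=np.ascontiguousarray(d["pixels"]); return d
def ray(d,uv):
    p=cv2.undistortPoints(np.array([[uv]],float),np.array(d["intrinsics"]),np.array(d["distortion"]))[0,0]
    R=np.array(d["orientation"]); return np.array(d["xyz"]),R@np.array([p[0],p[1],1.])
def cast(d,uv,z):
    o,v=ray(d,uv); return o+v*(z-o[2])/v[2]
def tri(d1,u1,d2,u2):
    o1,v1=ray(d1,u1);o2,v2=ray(d2,u2)
    v1=v1/np.linalg.norm(v1); v2=v2/np.linalg.norm(v2)
    s=np.linalg.lstsq(np.c_[v1,-v2],o2-o1,rcond=None)[0]
    a,b=o1+v1*s[0],o2+v2*s[1]; return (a+b)/2,np.linalg.norm(a-b)
def proj(d,P):
    R=np.array(d["orientation"]); t=-R.T@np.array(d["xyz"])
    return cv2.projectPoints(np.array([P],float),cv2.Rodrigues(R.T)[0],t,np.array(d["intrinsics"]),np.array(d["distortion"]))[0][0,0]
def whites(d,box,thr=None):
    x,y,w,h=box; g=d["pixels"][y:y+h,x:x+w].astype(float)
    b=g[:,:,2]-0.0  # blue channel: cap bluish white
    r=cv2.resize(b,None,fx=8,fy=8,interpolation=cv2.INTER_CUBIC)
    m=(r>(thr or (r.max()*0.75))).astype(np.uint8)
    n,l,s,c=cv2.connectedComponentsWithStats(m)
    return [(round(x+(c[i][0]+.5)/8-.5,2),round(y+(c[i][1]+.5)/8-.5,2),s[i][4]/64, s[i][2]/8,s[i][3]/8) for i in range(1,n) if s[i][4]>300]
E
python3 - <<'E'
from h import *
s,t=load("scene"),load("top")
for n,d in(("s",s),("t",t)): np.savez(f"{n}0.npz",**d)
# light sampling of colours
print("scene cap",s["pixels"][219,217],s["pixels"][225,225],"top",t["pixels"][210,391],t["pixels"][215,405])
def wm(d,box):
    x,y,w,h=box; g=d["pixels"][y:y+h,x:x+w].astype(float)
    k=cv2.resize(g,None,fx=8,fy=8,interpolation=cv2.INTER_CUBIC)
    m=((k[:,:,2]-k[:,:,0]>-2)&(k[:,:,2]>90)).astype(np.uint8)
    n,l,st,c=cv2.connectedComponentsWithStats(m)
    return [(round(x+(c[i][0]+.5)/8-.5,2),round(y+(c[i][1]+.5)/8-.5,2),st[i][4]/64,st[i][2]/8,st[i][3]/8) for i in range(1,n) if st[i][4]>300]
A=wm(s,(195,200,40,40));B=wm(t,(375,195,35,45));C=wm(s,(335,200,30,25));D=wm(t,(280,170,15,20))
print(A,B,C,D,sep="\n")
E
```

```text
scene cap [145 147 152] [46 44 42] top [119 121 127] [118 118 103]
[(np.float64(204.11), np.float64(210.02), np.float64(43.6875), np.float64(8.0), np.float64(7.375)), (np.float64(217.31), np.float64(218.79), np.float64(49.015625), np.float64(8.375), np.float64(7.875))]
[(np.float64(390.29), np.float64(209.96), np.float64(30.0625), np.float64(6.125), np.float64(6.375)), (np.float64(396.37), np.float64(228.28), np.float64(28.65625), np.float64(6.0), np.float64(6.25))]
[(np.float64(349.61), np.float64(211.1), np.float64(47.65625), np.float64(8.5), np.float64(7.375))]
[(np.float64(287.43), np.float64(179.22), np.float64(30.546875), np.float64(6.625), np.float64(6.125))]
```

```bash
cat > m.py <<'E'
from h import *
s=dict(np.load("s0.npz"));t=dict(np.load("t0.npz"))
def blob(d,box,f,k=8,mina=60):
    x,y,w,h=box; g=d["pixels"][y:y+h,x:x+w].astype(float)
    q=cv2.resize(g,None,fx=k,fy=k,interpolation=cv2.INTER_CUBIC)
    m=f(q).astype(np.uint8); n,l,st,c=cv2.connectedComponentsWithStats(m)
    return [tuple(np.round((x+(c[i][0]+.5)/k-.5,y+(c[i][1]+.5)/k-.5,st[i][4]/k/k),2)) for i in range(1,n) if st[i][4]>mina]
E
python3 - <<'E'
from m import *
for nm,a,b,z in(("long",(217.31,218.79),(390.29,209.96),.1),("short",(204.11,210.02),(396.37,228.28),.075),("loaded",(349.61,211.1),(287.43,179.22),.075)):
    print(nm,tri(s,a,t,b),cast(s,a,z),cast(t,b,z))
lum=lambda q:q.mean(2)
# screws: pinkish
pk=lambda q:(q[:,:,0]-q[:,:,1]>3)
print("gray levels rack top", t["pixels"][192,300],s["pixels"][232,330],s["pixels"][236,325], "hole",s["pixels"][223,318],t["pixels"][185,314],"fence",t["pixels"][148,280],"screw",t["pixels"][143,264])
print("hole s",blob(s,(311,217,16,13),lambda q:lum(q)<55))
print("hole t",blob(t,(309,180,11,11),lambda q:lum(q)<55))
bx=(245,135,60,40)
print("screws t",blob(t,bx,lambda q:(lum(q)>60)&(lum(q)<200),mina=20))
print("tab t", )
E
```

```text
long (array([ 0.47101973, -0.25680019,  0.09546453]), np.float64(0.0029344366429115464)) [ 0.47334405 -0.25837571  0.1       ] [ 0.47094296 -0.25455899  0.1       ]
short (array([ 0.41518065, -0.27875842,  0.07001004]), np.float64(0.0023104251072229506)) [ 0.41806876 -0.27996078  0.075     ] [ 0.41516945 -0.27667279  0.075     ]
loaded (array([0.57575339, 0.06485154, 0.06987134]), np.float64(0.002741179048170415)) [0.57803279 0.06187572 0.075     ] [0.57538273 0.06588929 0.075     ]
gray levels rack top [11 12 12] [54 52 50] [57 58 53] hole [55 54 51] [82 79 77] fence [48 44 44] screw [116 105 100]
hole s [(np.float64(318.13), np.float64(223.42), np.float64(10.94))]
hole t [(np.float64(313.47), np.float64(184.39), np.float64(22.55))]
screws t [(np.float64(275.25), np.float64(155.18), np.float64(2041.31))]
tab t
```

Both views agree up to a constant offset of about 2.5/−3.7 mm, which is calibration error, so I'll average them and servo relatively later. Next come the rack and fence outlines.

```bash
python3 - <<'E'
from m import *
def crop(d,x,y,w,h,k,name,step):
    g=d["pixels"][y:y+h,x:x+w][:,:,::-1]
    q=cv2.resize(g,None,fx=k,fy=k,interpolation=cv2.INTER_CUBIC)
    q=np.clip(q.astype(float)*1.9,0,255).astype(np.uint8)
    for i in range(x,x+w,step):
        cv2.line(q,(int((i-x+.5)*k),0),(int((i-x+.5)*k),q.shape[0]),(0,160,255),1); cv2.putText(q,str(i),(int((i-x+.5)*k),10),0,.35,(0,0,255),1)
    for j in range(y,y+h,step):
        cv2.line(q,(0,int((j-y+.5)*k)),(q.shape[1],int((j-y+.5)*k)),(0,160,255),1); cv2.putText(q,str(j),(0,int((j-y+.5)*k)),0,.35,(0,0,255),1)
    cv2.imwrite(name,q)
crop(t,278,165,48,36,16,"pics/g1.png",5)
crop(t,246,136,60,40,13,"pics/g2.png",5)
crop(s,305,202,58,44,13,"pics/g3.png",5)
crop(s,350,212,64,54,11,"pics/g4.png",5)
E
```

```text
(no output)
```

View pics/g1.png

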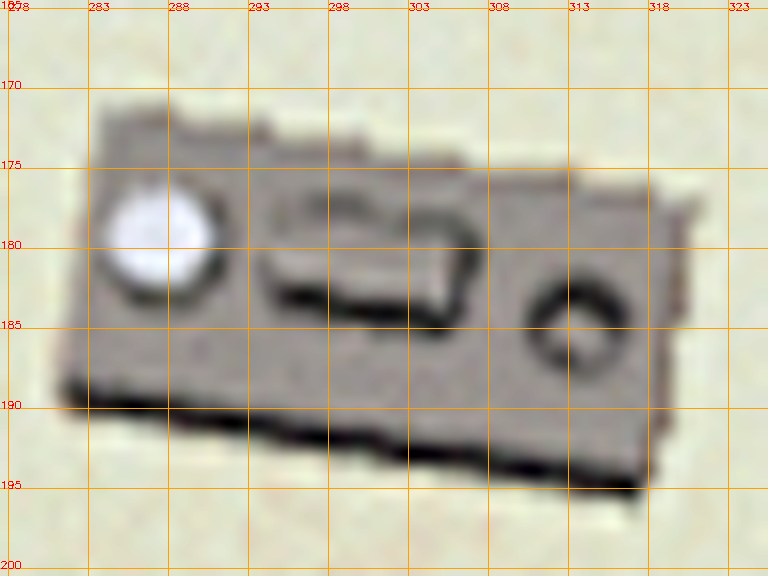

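View pics/g2.png

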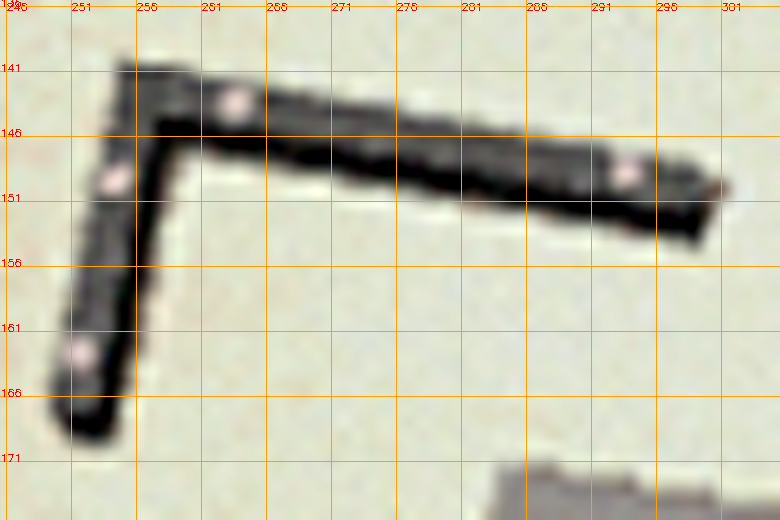

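View pics/g3.png

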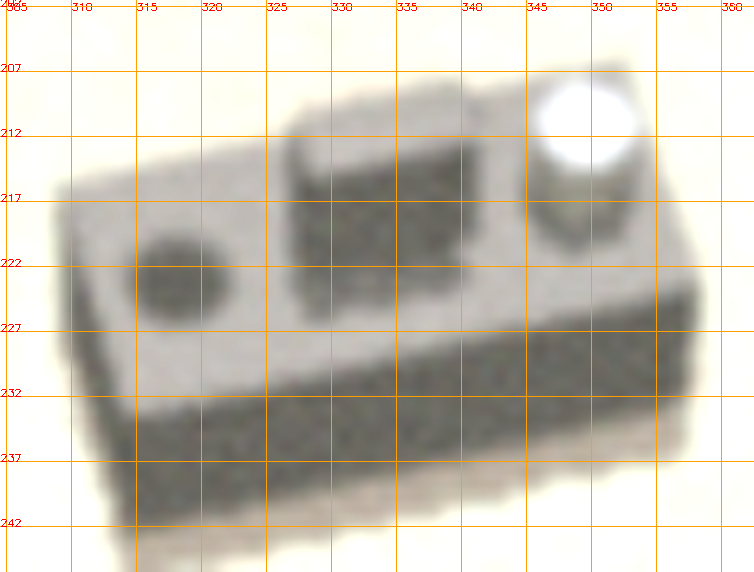

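View pics/g4.png

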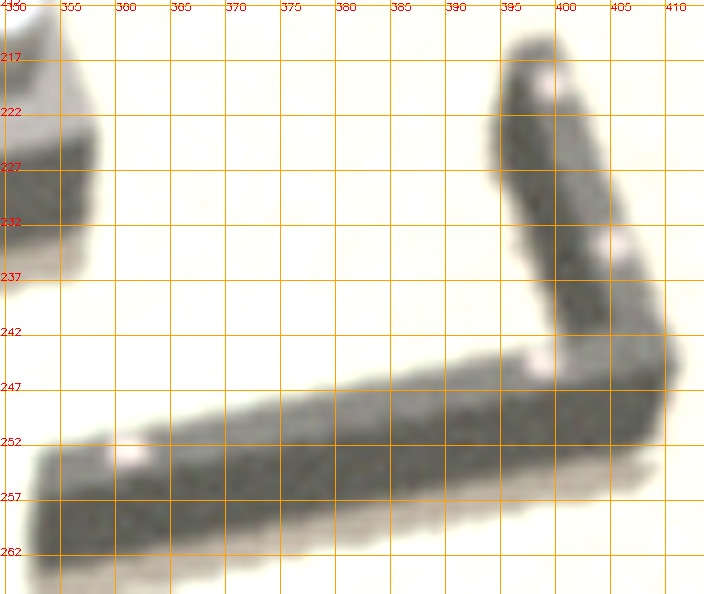

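```bash
python3 - <<'E'
from m import *
np.set_printoptions(precision=4,suppress=True)
S=dict(A=(309.3,215.9),B=(352.7,206.5),C=(357.9,223.4),D=(314.5,233.0),hole=(318.35,223.0))
T=dict(A=(317.8,194.2),B=(281.6,188.6),C=(284.06,171.5),D=(320.4,177.3),hole=(313.6,184.8))
for k in S: print(k,cast(s,S[k],.05)[:2],cast(t,T[k],.05)[:2])
SS=[(361.1,252.4),(398.9,244.4),(405.2,233.8),(399.3,219.0)]
TT=[(293.8,148.8),(263.4,143.4),(254.2,149.2),(251.65,162.6)]
for n,d,q in(("s",s,SS),("t",t,TT)):
    P=[cast(d,p,.044)[:2] for p in q]; print(n,*P)
    l=P[1]-P[0]; sh=P[2]-P[3]
    print("long dir deg from y",np.degrees(np.arctan2(-l[0],l[1])),np.linalg.norm(l),"short dir from x",np.degrees(np.arctan2(sh[1],sh[0])),np.linalg.norm(sh))
for n,d,q in(("s",s,S),("t",t,T)):
    P={k:cast(d,v,.05)[:2] for k,v in q.items()}
    print(n,"centre",sum(P[k] for k in"ABCD")/4)
    for a,b in(("A","B"),("D","C")):
        v=P[b]-P[a];print(a,b,np.degrees(np.arctan2(-v[0],v[1])),np.linalg.norm(v))
    for a,b in(("A","D"),("B","C")):
        v=P[b]-P[a];print(a,b,np.degrees(np.arctan2(v[1],v[0])),np.linalg.norm(v))
l=cast(s,(349.61,211.1),.075)[:2]-P["hole"]
for d,a,h in((s,(349.61,211.1),S["hole"]),(t,(287.43,179.22),T["hole"])):
    v=cast(d,a,.075)[:2]-cast(d,h,.05)[:2]; print("loaded-hole",v,np.linalg.norm(v),np.degrees(np.arctan2(-v[0],v[1])), "mid",(cast(d,a,.075)[:2]+cast(d,h,.05)[:2])/2)
E
```

```text
A [ 0.534  -0.0332] [ 0.5298 -0.0304]
B [0.5554 0.0839] [0.5493 0.086 ]
C [0.6075 0.0728] [0.6052 0.0778]
D [ 0.5865 -0.042 ] [ 0.5849 -0.0396]
hole [ 0.5635 -0.0206] [ 0.5606 -0.0173]
s [0.6835 0.0434] [0.7033 0.1417] [0.6831 0.1718] [0.6379 0.18  ]
long dir deg from y -11.380781574220592 0.10021832845715915 short dir from x -10.311102459996746 0.045875488053332414
t [0.6817 0.046 ] [0.7011 0.1458] [0.682 0.176] [0.6372 0.184 ]
long dir deg from y -11.008403108541813 0.10163211956668024 short dir from x -10.193757710005729 0.04545255269349354
s centre [0.5708 0.0204]
A B -10.367382483827466 0.11905578006804923
D C -10.37919545199164 0.11671748863628423
A D -9.535693963482005 0.05323855292942715
B C -12.051146064446781 0.05328001332965289
t centre [0.5673 0.0234]
A B -9.504062694934834 0.1180495617975378
D C -9.817952883859602 0.11918065152856348
A D -9.415812288566359 0.055860071847689916
B C -8.27207661256423 0.05652599041824248
loaded-hole [0.0145 0.0824] 0.08369898162367527 -9.974357604868818 mid [0.5708 0.0207]
loaded-hole [0.0148 0.0832] 0.08449428902310568 -10.083567428015455 mid [0.568  0.0243]
```

Measured: rack yaw ≈ −10.0°, rack centre ≈ (0.569, 0.0225), well ≈ (0.562, −0.019), long tube ≈ (0.472, −0.2565). Corner yaw ≈ −10.8°, and the seated tab is about +73 mm along x and +104 mm along y in the corner's axes. First I'll turn the tool so its y lies along the rack's x, and half-close the jaws.

Emit:
play_rows --deltas '[0,0,0,0,0,-7.1,0.6,0,0,0,0,0,-7.1,0.6,0,0,0,0,0,-7.1,0.6,0,0,0,0,0,-7.1,0.6,0,0,0,0,0,-7.1,0.6,0,0,0,0,0,-7.1,0.6,0,0,0,0,0,-7.1,0.6,0,0,0,0,0,-7.1,0.6,0,0,0,0,0,0,0.6]'

```text
clock: 0.95
tcp_pos: [0.2496, -0.5714, 0.4004]
orientation: [[0.151, 0.989, -0.003], [0.989, -0.151, 0.007], [0.007, -0.004, -1.0]]
contact_force: [0.3, 0.8, 0.1]
width: 0.0512
```

```bash
cat >> h.py <<'E'
def to(x,y,z=None,yaw=-10.):
    o=ctrl.observe();p=np.array(o["tcp_pos"]);R=np.array(o["orientation"])
    tgt=np.array([x,y,p[2] if z is None else z])
    a=np.radians(yaw); yv=np.array([np.cos(a),np.sin(a),0]);zv=np.array([0,0,-1.]);G=np.c_[np.cross(yv,zv),yv,zv]
    w=np.degrees(cv2.Rodrigues(R.T@G)[0].ravel())
    np.set_printoptions(precision=4,suppress=True)
    print("tcp",p,"F",o["contact_force"],"M",o["wrist_torque"],"w",o["width"],"clk",o["clock"]);print("tool shift mm",R.T@(tgt-p)*1000,"rot deg",w)
E
python3 -c "
from h import *
to(.472,-.2565,.30)"
```

```text
tcp [ 0.2496 -0.5714  0.4004] F [0.2825 0.7747 0.1326] M [-0.0135  0.013  -0.0316] w 0.051190797643992876 clk 0.95
tool shift mm [344.169  172.6151 102.1019] rot deg [-0.2116 -0.3838  1.3131]
```

Emit:
play_rows --deltas '[0.029,0.0145,0.0085,0,0,0.1,0.6,0.029,0.0145,0.0085,0,0,0.1,0.6,0.029,0.0145,0.0085,0,0,0.1,0.6,0.029,0.0145,0.0085,0,0,0.1,0.6,0.029,0.0145,0.0085,0,0,0.1,0.6,0.029,0.0145,0.0085,0,0,0.1,0.6,0.029,0.0145,0.0085,0,0,0.1,0.6,0.029,0.0145,0.0085,0,0,0.1,0.6,0.029,0.0145,0.0085,0,0,0.1,0.6,0.029,0.0145,0.0085,0,0,0.1,0.6,0.029,0.0145,0.0085,0,0,0.1,0.6,0.025,0.013,0.008,0,0,0.1,0.6,0,0,0,0,0,0,0.6]'

```text
clock: 2.03
tcp_pos: [0.4887, -0.2538, 0.295]
orientation: [[0.225, 0.974, -0.001], [0.974, -0.225, -0.0], [-0.001, -0.001, -1.0]]
contact_force: [-0.6, 0.8, 0.5]
width: 0.051
```

```bash
python3 -c "
from h import *
to(.472,-.2565,.29)
for n in ('scene','top'):
    d=load(n); cv2.imwrite(f'pics/{n}1.png',d['pixels'][:,:,::-1])
"
```

```text
tcp [ 0.4887 -0.2538  0.295 ] F [-0.6176  0.7902  0.5239] M [ 0.0013  0.0042 -0.0261] w 0.05104805271925692 clk 2.0333
tool shift mm [ -6.4271 -15.6552   5.034 ] rot deg [-0.0449  0.0285 -3.0137]
```

Emit:
play_rows --deltas '[-0.003,-0.008,0.002,0,0,-1.5,0.6,-0.003,-0.008,0.002,0,0,-1.5,0.6,0,0,0,0,0,0,0.6]'

```text
clock: 2.38
tcp_pos: [0.4695, -0.2613, 0.2932]
orientation: [[0.176, 0.984, -0.0], [0.984, -0.176, -0.006], [-0.006, 0.001, -1.0]]
contact_force: [0.2, 0.3, -1.3]
width: 0.0511
```

```bash
python3 -c "
from h import *
to(.472,-.2565,.24)
for n,b in (('scene',(150,150,120,90)),('top',(350,170,80,60))):
    d=load(n); x,y,w,h=b; cv2.imwrite(f'pics/{n}2.png',cv2.resize(d['pixels'][y:y+h,x:x+w,::-1],None,fx=6,fy=6,interpolation=2))
"
```

```text
tcp [ 0.4695 -0.2613  0.2932] F [ 0.1829  0.2997 -1.3034] M [-0.0105  0.0531  0.0001] w 0.051056874758766996 clk 2.3833
tool shift mm [ 5.5057  1.6108 53.1303] rot deg [ 0.0352  0.3282 -0.1534]
```

View pics/scene2.png

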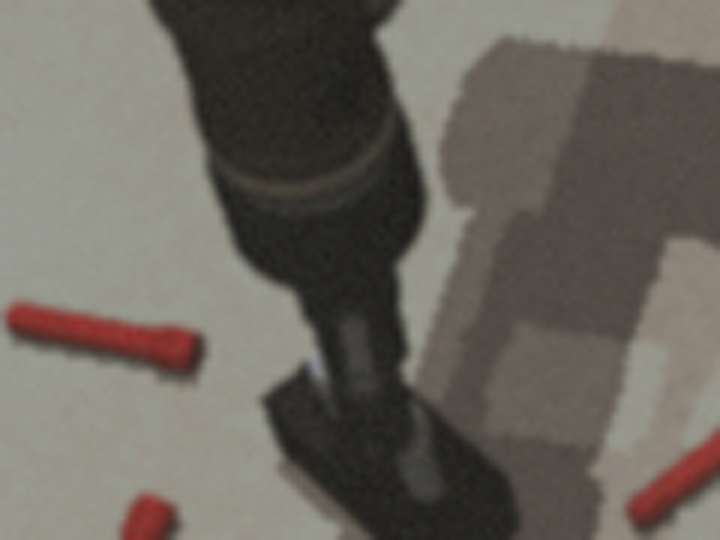

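View pics/top2.png

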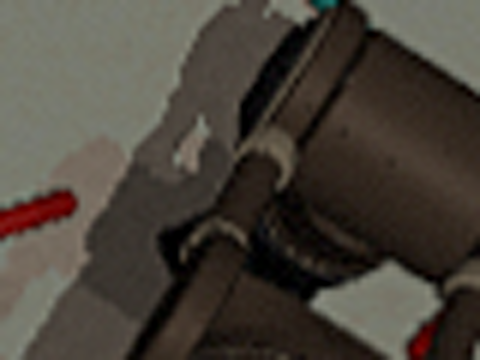

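The gripper stands over the stand with its fingers either side of the front cap. The top view is blocked by the arm. Now I'll descend.

Emit:
play_rows --deltas '[0.003,0.001,0.006,0,0.1,0,0.6,0.002,0.0005,0.008,0,0.1,0,0.6,0,0,0.008,0,0,0,0.6,0,0,0.008,0,0,0,0.6,0,0,0.005,0,0,0,0.6,0,0,0,0,0,0,0.6,0,0,0,0,0,0,0.6]'

```text
clock: 3.07
tcp_pos: [0.4737, -0.2588, 0.2555]
orientation: [[0.184, 0.983, 0.004], [0.983, -0.184, -0.004], [-0.003, 0.005, -1.0]]
contact_force: [-0.3, -0.2, 0.2]
width: 0.0512
```

```bash
python3 -c "
from h import *
to(.472,-.2565,.24)"
```

```text
tcp [ 0.4737 -0.2588  0.2555] F [-0.2807 -0.2325  0.1777] M [ 0.0293  0.0172 -0.0159] w 0.051194697128272106 clk 3.0667
tool shift mm [ 1.9525 -2.1807 15.4715] rot deg [ 0.2857  0.1759 -0.5762]
```

Emit:
play_rows --deltas '[0.001,-0.001,0.005,0.15,0.1,-0.3,0.6,0.001,-0.001,0.005,0.15,0.1,-0.3,0.6,0,0,0.005,0,0,0,0.6,0,0,0.001,0,0,0,0.6,0,0,0,0,0,0,0.6]'

```text
clock: 3.48
tcp_pos: [0.4722, -0.256, 0.2378]
orientation: [[0.172, 0.985, -0.001], [0.985, -0.172, 0.001], [0.001, -0.001, -1.0]]
contact_force: [-0.1, -0.4, 0.4]
width: 0.0512
```

```bash
python3 -c "
from h import *
to(.472,-.2565,.24)
d=load('scene'); x,y,w,h=(180,180,60,50); cv2.imwrite(f'pics/s3.png',np.clip(2.*cv2.resize(d['pixels'][y:y+h,x:x+w,::-1],None,fx=12,fy=12,interpolation=2),0,255))
"
```

```text
tcp [ 0.4722 -0.256   0.2378] F [-0.0838 -0.4178  0.4192] M [ 0.0245  0.037  -0.0396] w 0.05122969755437326 clk 3.4833
tool shift mm [-0.5285 -0.095  -2.247 ] rot deg [-0.0502 -0.0488  0.1103][ WARN:0@2.193] global loadsave.cpp:1063 imwrite_ Unsupported depth image for selected encoder is fallbacked to CV_8U.
```

View pics/s3.png

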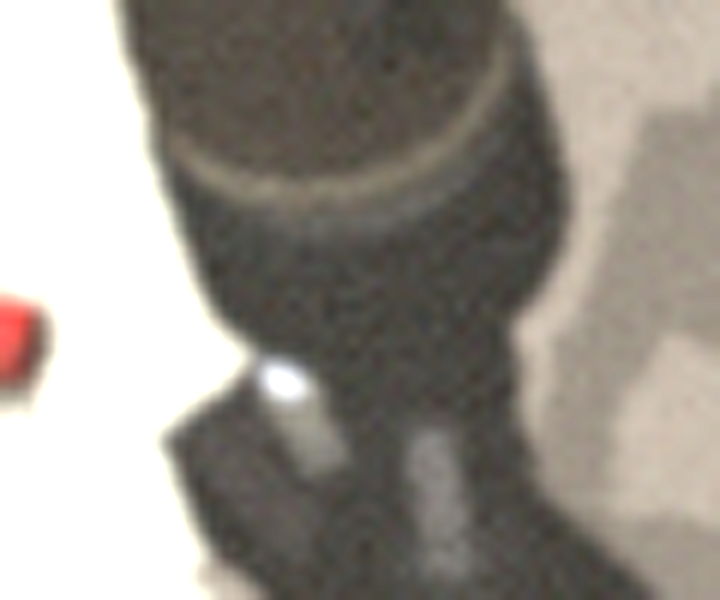

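The short tube's cap shows at (203.5,211), clear of the gripper. The long tube at (217,219) sits hidden behind the front finger, between the jaws. Closing.

Emit:
play_rows --deltas '[0,0,0,0,0,0,0.3,0,0,0,0,0,0,0.2,0,0,0,0,0,0,0.1,0,0,0,0,0,0,0,0,0,0,0,0,0,0,0,0,0,0,0,0,0,0,0,0,0,0,0,0]' --grip_force 30

```text
clock: 4.12
tcp_pos: [0.4724, -0.2561, 0.2387]
orientation: [[0.172, 0.985, 0.0], [0.985, -0.172, 0.0], [0.001, 0.0, -1.0]]
contact_force: [0.0, 1.1, -0.7]
width: 0.019
```

```bash
python3 -c "
from h import *
to(.472,-.2565,.24)"
```

```text
tcp [ 0.4724 -0.2561  0.2387] F [ 0.0441  1.0731 -0.716 ] M [ 0.0261 -0.0451  0.0324] w 0.01896852752256551 clk 4.1167
tool shift mm [-0.4335 -0.3198 -1.2823] rot deg [ 0.0156 -0.0295  0.0991]
```

The width is 19 mm, so it holds the cap. Lifting.

Emit:
play_rows --deltas '[0,0,-0.01,0,0,0,0,0,0,-0.012,0,0,0,0,0,0,-0.012,0,0,0,0,0,0,-0.012,0,0,0,0,0,0,-0.012,0,0,0,0,0,0,-0.012,0,0,0,0,0,0,-0.01,0,0,0,0,0,0,0,0,0,0,0,0,0,0,0,0,0,0]'

```text
clock: 4.87
tcp_pos: [0.4734, -0.2569, 0.331]
orientation: [[0.172, 0.985, 0.008], [0.985, -0.172, -0.005], [-0.003, 0.008, -1.0]]
contact_force: [-0.7, 0.4, -0.5]
width: 0.0188
```

```bash
python3 -c "
from h import *
to(.562,-.019,.32)
d=load('scene'); x,y,w,h=(160,140,100,100); cv2.imwrite(f'pics/s4.png',np.clip(2.*cv2.resize(d['pixels'][y:y+h,x:x+w,::-1],None,fx=6,fy=6,interpolation=2),0,255).astype(np.uint8))
"
```

```text
tcp [ 0.4734 -0.2569  0.331 ] F [-0.7182  0.3659 -0.5306] M [-0.0133 -0.0024 -0.0475] w 0.0188018697594785 clk 4.8667
tool shift mm [249.6526  46.2647  10.567 ] rot deg [0.4799 0.1804 0.103 ]
```

View pics/s4.png

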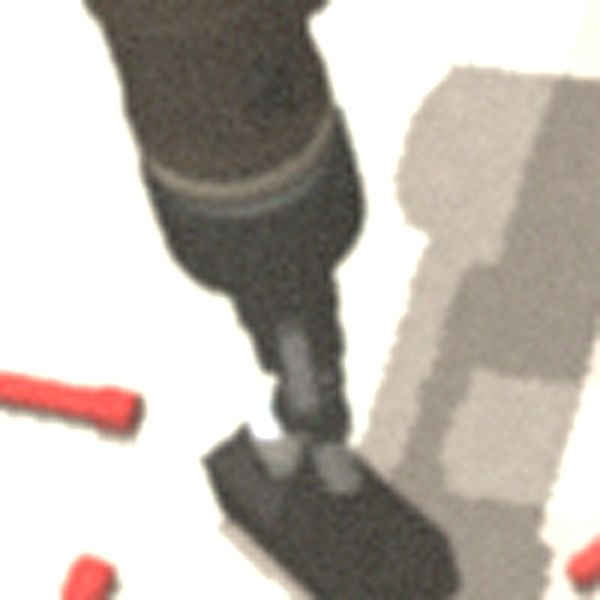

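The long tube is held, with its rounded end at about (216,221), and the short one stays in its hole at (204,214). Now I'll move to above the well.

Emit:
play_rows --deltas '[0.015,0.003,0,0.1,0,0,0,0.025,0.0046,0,0.1,0,0,0,0.025,0.0046,0,0.1,0,0,0,0.025,0.0046,0,0.1,0,0,0,0.025,0.0046,0,0,0,0,0,0.025,0.0046,0,0,0,0,0,0.025,0.0046,0,0,0,0,0,0.025,0.0046,0,0,0,0,0,0.025,0.0046,0,0,0,0,0,0.015,0.003,0,0,0,0,0,0.005,0.001,0,0,0,0,0,0,0,0,0,0,0,0,0,0,0,0,0,0,0]'

```text
clock: 6.0
tcp_pos: [0.557, -0.0237, 0.3199]
orientation: [[0.175, 0.984, -0.016], [0.985, -0.175, -0.001], [-0.004, -0.016, -1.0]]
contact_force: [-0.1, 0.5, 0.1]
width: 0.0191
```

```bash
python3 -c "
from h import *
to(.562,-.019,.33)"
```

```text
tcp [ 0.557  -0.0237  0.3199] F [-0.0619  0.4878  0.0968] M [-0.0336  0.0055  0.0022] w 0.019069813978919218 clk 6.0
tool shift mm [  5.4709   3.9717 -10.1784] rot deg [-0.8935  0.228  -0.0926]
```

Emit:
play_rows --deltas '[0.002,0.0015,0.001,-0.4,0.1,0,0,0.002,0.0015,0.001,-0.3,0.1,0,0,0.001,0.001,0.001,-0.1,0,0,0,0,0,0,0,0,0,0,0,0,0,0,0,0,0]'

```text
clock: 6.42
tcp_pos: [0.5609, -0.023, 0.3155]
orientation: [[0.18, 0.984, -0.003], [0.984, -0.18, -0.001], [-0.002, -0.003, -1.0]]
contact_force: [0.4, -0.3, -0.1]
width: 0.019
```

```bash
python3 -c "
from h import *
to(.562,-.019,.31)
for n,b in (('scene',(280,150,90,90)),('top',(275,140,90,70))):
    d=load(n);np.savez(n[0]+'5.npz',**d); x,y,w,h=b; cv2.imwrite(f'pics/{n}5.png',np.clip(2.*cv2.resize(d['pixels'][y:y+h,x:x+w,::-1],None,fx=8,fy=8,interpolation=2)[:600],0,255).astype(np.uint8))
"
```

```text
tcp [ 0.5609 -0.023   0.3155] F [ 0.361  -0.3111 -0.0577] M [-0.0471 -0.0344  0.0513] w 0.019046261283342924 clk 6.4167
tool shift mm [4.1284 0.4207 5.4811] rot deg [-0.1477  0.0907 -0.3667]
```

View pics/scene5.png

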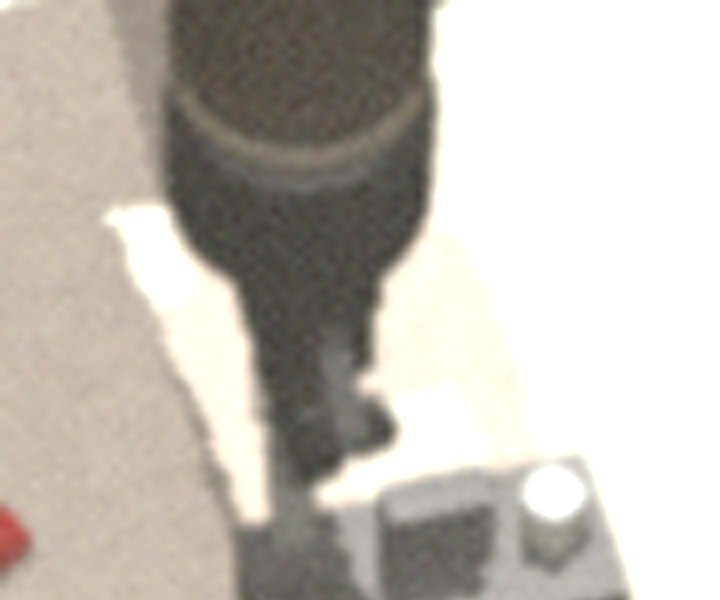

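View pics/top5.png

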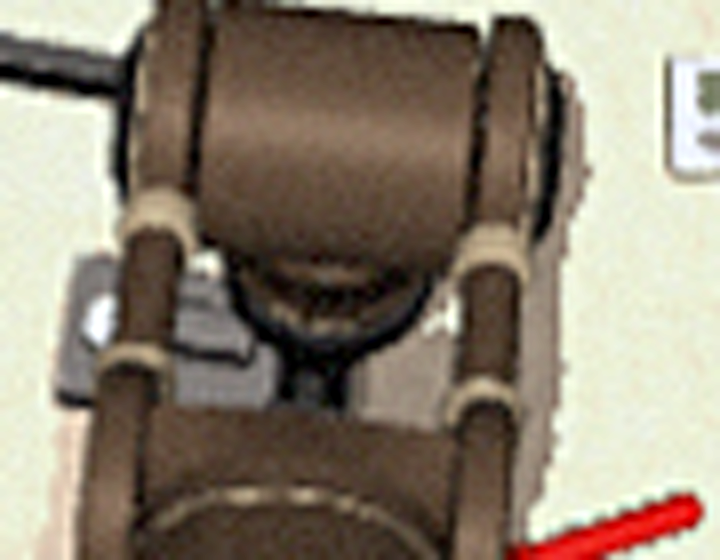

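```bash
python3 -c "
from h import *
d=dict(np.load('s5.npz'))
x,y,w,h=(300,190,50,50)
q=cv2.resize(d['pixels'][y:y+h,x:x+w,::-1].astype(np.float32),None,fx=12,fy=12,interpolation=cv2.INTER_CUBIC)
q=np.clip((q-20)*5,0,255).astype(np.uint8)
for i in range(x,x+w,5): cv2.putText(q,str(i),(int((i-x+.5)*12)-8,10),0,.35,(0,0,255),1);cv2.line(q,(int((i-x+.5)*12),12),(int((i-x+.5)*12),20),(0,0,255),1)
for j in range(y,y+h,5): cv2.putText(q,str(j),(0,int((j-y+.5)*12)),0,.35,(0,0,255),1)
cv2.imwrite('pics/s5b.png',q)
o=ctrl.observe();p=o['tcp_pos'];R=o['orientation']
for off in (0.06+.095-.0025,): 
  for tx in(-.003,0,.003):
    print(tx,proj(d,p+R@[tx,0,.155+.08]),proj(d,p+R@[tx,0,.155+.05]))
for c in((.5635,-.0206),(.562,-.019)): print(proj(d,[*c,.05]))
"
```

```text
-0.003 [315.80927055 216.56966621] [315.81874491 210.44745365]
0 [316.9441105  216.32390151] [316.9756641 210.1988224]
0.003 [318.07825615 216.07829228] [318.13186238 209.95034978]
[318.329767   222.99505888]
[318.64648122 222.32301637]
```

View pics/s5b.png

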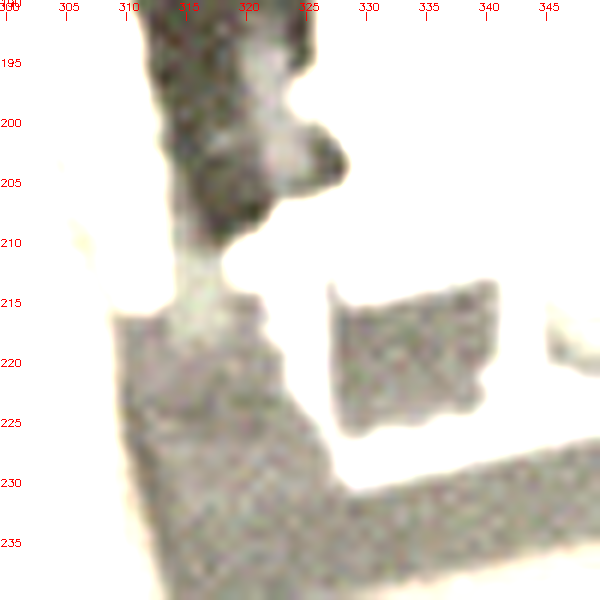

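```bash
python3 -c "
from h import *
np.set_printoptions(linewidth=200)
d=dict(np.load('s5.npz'))
print(np.arange(308,330))
for r in range(208,222): print(r,d['pixels'][r,308:330].mean(1).astype(int), )
for r in range(208,222): print(r,(d['pixels'][r,308:330,0].astype(int)-d['pixels'][r,308:330,2]), )
d=dict(np.load('s0.npz'))
for r in range(224,236): print(r,d['pixels'][r,212:230].mean(1).astype(int), )
"
```

```text
[308 309 310 311 312 313 314 315 316 317 318 319 320 321 322 323 324 325 326 327 328 329]
208 [113 127 130 129 121  86  62  55  46  38  34  37  40  47  77 115 130 136 137 140 141 142]
209 [ 94 121 129 131 122  89  61  56  48  40  36  46  61  77 105 130 139 141 141 140 135 133]
210 [ 86 117 127 128 123  90  63  57  51  48  48  73  96 116 127 135 142 142 140 130 117 110]
211 [ 88 117 129 129 123  93  70  63  59  57  66  95 124 132 131 130 135 135 132 109  96  94]
212 [ 83 110 125 128 124  97  70  64  64  63  67  91 116 124 122 117 116 117 111  85  86  90]
213 [ 77  95 119 130 124 103  71  64  61  63  64  78  92  97 104  98  97  94  88  70  80  92]
214 [ 76  83 109 120 117  97  71  63  64  64  61  61  63  68  85  90  88  89  85  63  73  85]
215 [81 75 85 88 89 71 62 62 64 63 59 54 50 57 77 86 88 88 85 65 58 67]
216 [78 63 60 61 60 55 62 61 64 63 64 57 53 57 70 85 88 90 84 64 49 50]
217 [82 64 53 53 51 50 58 61 62 61 59 55 52 59 76 85 89 91 86 63 48 48]
218 [89 67 54 50 54 52 58 58 55 59 56 53 54 55 65 80 89 92 86 65 48 49]
219 [90 68 53 52 54 52 53 57 53 53 53 52 49 52 54 64 84 91 86 64
[... 1197 characters left out ...]
 68  67  57  51  48  48  45  55  80 108]
225 [42 43 45 53 63 70 71 73 68 68 54 47 45 44 45 46 50 75]
226 [47 46 45 45 50 65 65 63 62 60 56 48 45 45 46 45 43 49]
227 [44 42 46 45 49 56 62 64 61 63 58 48 42 46 44 43 46 44]
228 [46 44 46 45 48 52 61 60 62 62 57 54 47 43 39 47 48 46]
229 [44 47 44 45 46 47 54 65 64 65 61 56 47 42 45 51 48 47]
230 [48 44 44 43 45 44 58 61 63 66 59 56 47 45 41 45 46 45]
231 [47 47 43 46 42 44 51 59 63 63 56 55 49 43 46 49 50 48]
232 [48 47 47 43 45 39 46 57 59 61 58 51 45 47 48 47 47 49]
233 [41 48 42 43 45 38 44 45 49 50 51 40 47 46 47 44 48 48]
234 [41 45 48 47 41 42 39 40 41 45 41 41 40 46 46 51 46 42]
235 [39 39 47 46 42 41 40 43 38 40 40 44 46 45 46 44 42 43]
```

The held tube's axis is at column 316.05 and the well centre at 318.35. Well-minus-tube is the same in both cameras, at (0.090, 0.2375) to within 0.5 mm, so the target TCP is (0.5625, −0.0185).

Emit:
play_rows --deltas '[0.002,0.0003,0,-0.1,0,-0.2,0,0.002,0.0003,0.001,0,0,-0.2,0,0.001,0.0003,0.001,0,0,0,0,0,0,0,0,0,0,0,0,0,0,0,0,0,0]'

```text
clock: 6.93
tcp_pos: [0.5629, -0.0179, 0.3138]
orientation: [[0.173, 0.985, 0.0], [0.985, -0.173, -0.002], [-0.001, 0.0, -1.0]]
contact_force: [0.5, 0.1, -0.0]
width: 0.0185
```

```bash
python3 -c "
from h import *
to(.5625,-.0185,.30)"
```

```text
tcp [ 0.5629 -0.0179  0.3138] F [ 0.4863  0.0751 -0.0474] M [-0.0206 -0.0492 -0.0113] w 0.018513756417035742 clk 6.9333
tool shift mm [-0.6104 -0.2984 13.8338] rot deg [0.0168 0.0844 0.0577]
```

Emit:
play_rows --deltas '[-0.0004,0,0.007,0,0,0,0,0,0,0.007,0,0,0,0,0,0,0.007,0,0,0,0,0,0,0.004,0,0,0,0,0,0,0.002,0,0,0,0,0,0,0,0,0,0,0]'

```text
clock: 7.43
tcp_pos: [0.5624, -0.0182, 0.2831]
orientation: [[0.172, 0.985, -0.002], [0.985, -0.172, -0.001], [-0.002, -0.001, -1.0]]
contact_force: [0.9, 0.0, -0.1]
width: 0.0187
```

```bash
python3 -c "
from h import *
to(.5625,-.0185,.24)"
```

```text
tcp [ 0.5624 -0.0182  0.2831] F [ 0.9214  0.0434 -0.1197] M [-0.0204  0.04    0.0209] w 0.018718388199737503 clk 7.4333
tool shift mm [-0.229   0.2227 43.0893] rot deg [-0.076   0.0945  0.0799]
```

Emit:
play_rows --deltas '[0,0,0.004,0,0,0,0,0,0,0.005,0,0,0,0,0,0,0.005,0,0,0,0,0,0,0.003,0,0,0,0,0,0,0.001,0,0,0,0]'

```text
clock: 7.85
tcp_pos: [0.5625, -0.0183, 0.2633]
orientation: [[0.172, 0.985, -0.001], [0.985, -0.172, -0.001], [-0.002, -0.001, -1.0]]
contact_force: [0.2, -0.3, -0.1]
width: 0.0194
```

```bash
python3 -c "
from h import *
to(.5625,-.0185,.24)
for n,b in (('scene',(290,180,75,65)),('top',(275,140,90,70))):
    d=load(n);np.savez(n[0]+'5.npz',**d); x,y,w,h=b; cv2.imwrite(f'pics/{n}6.png',np.clip(2.*cv2.resize(d['pixels'][y:y+h,x:x+w,::-1],None,fx=8,fy=8,interpolation=2)[:600],0,255).astype(np.uint8))
"
```

```text
tcp [ 0.5625 -0.0183  0.2633] F [ 0.1616 -0.3462 -0.1054] M [ 0.0012  0.02   -0.0299] w 0.019416559988761416 clk 7.85
tool shift mm [-0.1601  0.0573 23.3202] rot deg [-0.0588  0.0939  0.0737]
```

View pics/scene6.png

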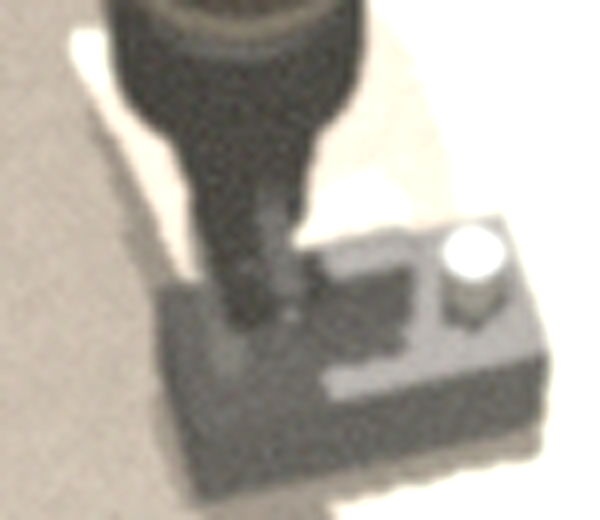

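The tube end is about 20 mm inside the well with no force, and the rack is unmoved with its corner at about (314,242). Continuing down.

Emit:
play_rows --deltas '[0,0,0.004,0,0,0,0,0,0,0.005,0,0,0,0,0,0,0.005,0,0,0,0,0,0,0.005,0,0,0,0,0,0,0.002,0,0,0,0,0,0,0,0,0,0,0]'

```text
clock: 8.45
tcp_pos: [0.5625, -0.0181, 0.2409]
orientation: [[0.172, 0.985, -0.001], [0.985, -0.172, -0.001], [-0.001, -0.001, -1.0]]
contact_force: [-0.2, -0.2, -0.4]
width: 0.0186
```

```bash
python3 -c "
from h import *
to(.5625,-.0185,.2387)"
```

```text
tcp [ 0.5625 -0.0181  0.2409] F [-0.168  -0.1728 -0.3849] M [ 0.0187  0.0242 -0.0313] w 0.018592671523444165 clk 8.45
tool shift mm [-0.362   0.059   2.2199] rot deg [-0.0482  0.0714  0.0687]
```

Emit:
play_rows --deltas '[0,0,0.001,0,0,0,0,0,0,0,0,0,0,0.2,0,0,0,0,0,0,0.35,0,0,0,0,0,0,0.5,0,0,0,0,0,0,0.5,0,0,0,0,0,0,0.5,0,0,0,0,0,0,0.5]'

```text
clock: 9.03
tcp_pos: [0.5634, -0.0184, 0.2405]
orientation: [[0.172, 0.985, 0.002], [0.985, -0.172, -0.002], [-0.001, 0.002, -1.0]]
contact_force: [-0.8, -0.0, -0.2]
width: 0.0427
```

Emit:
play_rows --deltas '[0,0,-0.01,0,0,0,0.5,0,0,-0.012,0,0,0,0.5,0,0,-0.012,0,0,0,0.5,0,0,-0.012,0,0,0,0.5,0,0,-0.01,0,0,0,0.5,0,0,0,0,0,0,0.5,0,0,0,0,0,0,0.5]'

```text
clock: 9.62
tcp_pos: [0.5641, -0.0184, 0.3055]
orientation: [[0.172, 0.985, 0.007], [0.985, -0.172, -0.002], [-0.001, 0.007, -1.0]]
contact_force: [-0.2, 0.2, -0.9]
width: 0.0427
```

```bash
python3 -c "
from h import *
to(.5694,.0225,.28)
for n,b in (('scene',(290,160,75,75)),('top',(275,140,90,70))):
    d=load(n);np.savez(n[0]+'7.npz',**d); x,y,w,h=b; cv2.imwrite(f'pics/{n}7.png',np.clip(2.*cv2.resize(d['pixels'][y:y+h,x:x+w,::-1],None,fx=8,fy=8,interpolation=2)[:600],0,255).astype(np.uint8))
"
```

```text
tcp [ 0.5641 -0.0184  0.3055] F [-0.217   0.1539 -0.8651] M [-0.0257 -0.0437 -0.0123] w 0.04265991262505627 clk 9.6167
tool shift mm [41.1952 -2.019  25.4144] rot deg [0.3973 0.0647 0.0795]
```

View pics/scene7.png

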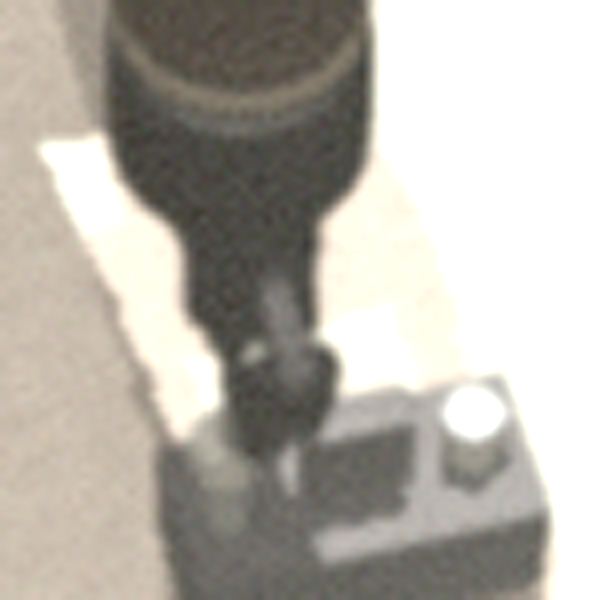

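The long tube stands in the well at crop (225,480), and the rack has not moved, with the loaded cap at (349.5,211.5). Now over the tab.

Emit:
play_rows --deltas '[0.008,-0.0005,0,0.2,0,0,0.5,0.01,-0.0005,0,0.1,0,0,0.5,0.01,-0.0005,0,0,0,0,0.5,0.007,0,0,0,0,0,0.5,0.003,0,0,0,0,0,0.5,0,0,0,0,0,0,0.5,0,0,0,0,0,0,0.5]'

```text
clock: 10.3
tcp_pos: [0.5682, 0.0248, 0.3009]
orientation: [[0.171, 0.985, -0.007], [0.985, -0.171, -0.0], [-0.001, -0.007, -1.0]]
contact_force: [0.9, 0.3, -0.9]
width: 0.0429
```

```bash
python3 -c "
from h import *
to(.5698,.0227,.28)
for n,b in (('scene',(290,160,75,75)),('top',(275,140,90,70))):
    d=load(n);np.savez(n[0]+'8.npz',**d); x,y,w,h=b; cv2.imwrite(f'pics/{n}8.png',np.clip(2.*cv2.resize(d['pixels'][y:y+h,x:x+w,::-1],None,fx=8,fy=8,interpolation=2)[:600],0,255).astype(np.uint8))
print(proj(dict(np.load('s8.npz')),[.5635,-.0206,.1]))
"
```

```text
tcp [0.5682 0.0248 0.3009] F [ 0.8667  0.3318 -0.8954] M [ 0.0329 -0.0483 -0.0233] w 0.042854661409590294 clk 10.3
tool shift mm [-1.7715  2.1001 20.9338] rot deg [-0.3908  0.0837  0.1602]
[318.3841 213.028 ]
```

View pics/scene8.png

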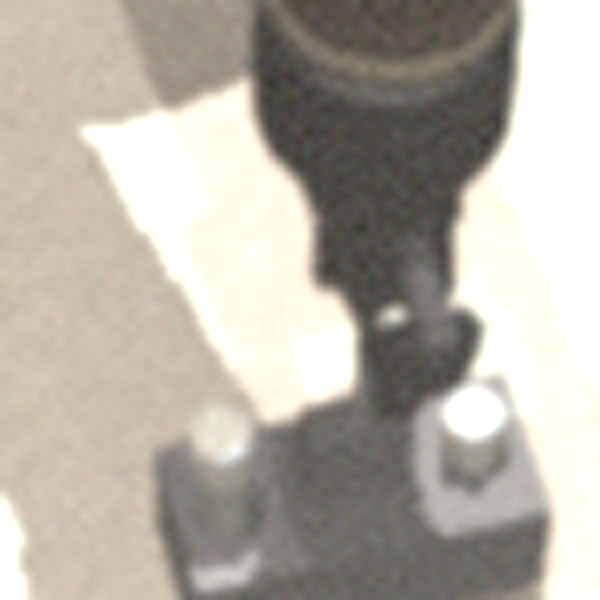

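View pics/top8.png

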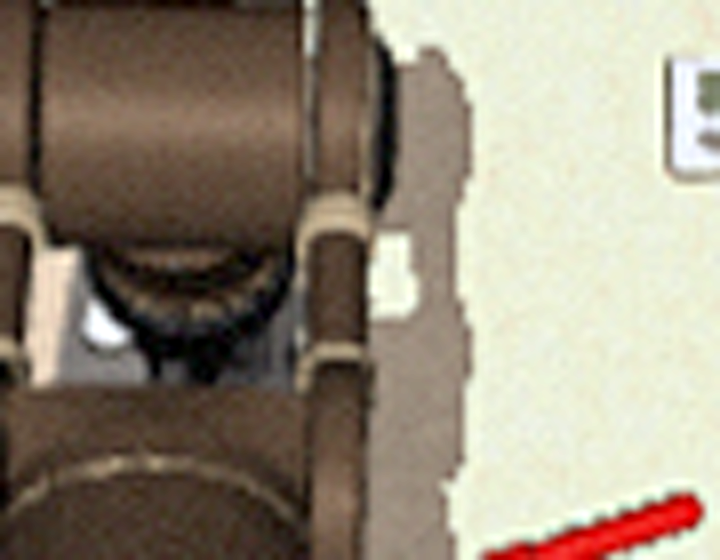

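The long cap's top is at (317.3,213.2). Fully seated predicts (318.4,213.0), so it is down with a slight lean within the hole's slack. Now I'll descend over the tab.

Emit:
play_rows --deltas '[-0.001,0.001,0.004,-0.2,0.1,0,0.5,-0.0007,0.001,0.006,-0.1,0,0,0.5,0,0,0.007,0,0,0,0.5,0,0,0.007,0,0,0,0.5,0,0,0.004,0,0,0,0.5,0,0,0.001,0,0,0,0.5,0,0,0,0,0,0,0.5]'

```text
clock: 10.98
tcp_pos: [0.5695, 0.0204, 0.2681]
orientation: [[0.174, 0.985, -0.002], [0.985, -0.174, 0.0], [-0.0, -0.002, -1.0]]
contact_force: [-0.1, 0.1, -0.3]
width: 0.0427
```

```bash
python3 -c "
from h import *
to(.5698,.0227,.233)"
```

```text
tcp [0.5695 0.0204 0.2681] F [-0.1467  0.1095 -0.2746] M [ 0.0322 -0.0009  0.0141] w 0.0427312921508242 clk 10.9833
tool shift mm [ 2.3174 -0.0225 35.0607] rot deg [-0.1309  0.0103 -0.0242]
```

Emit:
play_rows --deltas '[0.001,0,0.005,-0.1,0,0,0.5,0.0005,0,0.007,0,0,0,0.5,0,0,0.007,0,0,0,0.5,0,0,0.006,0,0,0,0.5,0,0,0.003,0,0,0,0.5,0,0,0.001,0,0,0,0.5,0,0,0,0,0,0,0.5]'

```text
clock: 11.57
tcp_pos: [0.5697, 0.0221, 0.2356]
orientation: [[0.174, 0.985, -0.001], [0.985, -0.174, -0.0], [-0.0, -0.001, -1.0]]
contact_force: [-0.3, -0.6, -0.7]
width: 0.0426
```

```bash
python3 -c "
from h import *
to(.5698,.0227,.233)"
```

```text
tcp [0.5697 0.0221 0.2356] F [-0.3186 -0.6392 -0.6557] M [0.0135 0.0456 0.0381] w 0.04255514504398546 clk 11.5667
tool shift mm [0.5794 0.0188 2.5616] rot deg [-0.0506  0.0134 -0.0168]
```

Emit:
play_rows --deltas '[0,0,0.001,0,0,0,0.35,0,0,0.001,0,0,0,0.2,0,0,0,0,0,0,0.1,0,0,0,0,0,0,0,0,0,0,0,0,0,0,0,0,0,0,0,0,0,0,0,0,0,0,0,0]' --grip_force 40

```text
clock: 12.15
tcp_pos: [0.5695, 0.0222, 0.2334]
orientation: [[0.174, 0.985, -0.001], [0.985, -0.174, -0.0], [-0.0, -0.001, -1.0]]
contact_force: [0.5, 0.3, -1.6]
width: 0.015
```

```bash
python3 -c "
from h import *
to(.5698,.0227,.235)
# seated target
ex=np.array([np.cos(np.radians(-10.8)),np.sin(np.radians(-10.8))]);ey=np.array([-ex[1],ex[0]])
print('seat',ex*.6283+ey*.2322)"
```

```text
tcp [0.5695 0.0222 0.2334] F [ 0.5291  0.2741 -1.6252] M [-0.0766 -0.1303 -0.0036] w 0.015024748751743137 clk 12.15
tool shift mm [ 0.5499  0.1699 -1.6308] rot deg [-0.0348  0.0107 -0.0164]
seat [0.6607 0.1104]
```

The tab is gripped at about 15 mm. Now I'll slide the rack along its +x (tool +y), with a small yaw trim.

Emit:
play_rows --deltas '[0,0.004,0,0,0,0.1,0,0,0.006,0,0,0,0.1,0,0,0.006,0,0,0,0.1,0,0,0.006,0,0,0,0.1,0,0,0.006,0,0,0,0.1,0,0,0.004,0,0,0,0.1,0,0,0.002,0,0,0,0,0,0,0,0,0,0,0,0]'

```text
clock: 12.82
tcp_pos: [0.5965, 0.0177, 0.2342]
orientation: [[0.185, 0.982, -0.037], [0.983, -0.185, 0.005], [-0.002, -0.038, -0.999]]
contact_force: [-1.5, 0.3, -0.1]
width: 0.0156
```

```bash
python3 -c "
from h import *
to(.6607,.1104,.2334,-10.8)"
```

```text
tcp [0.5965 0.0177 0.2342] F [-1.5422  0.3107 -0.1006] M [0.0998 0.1206 0.0194] w 0.015603844227634492 clk 12.8167
tool shift mm [102.9726  45.9008  -1.1481] rot deg [-2.1607  0.1168  0.1168]
```

Emit:
play_rows --deltas '[0,0,0,-0.7,0,0,0,0,0,0,-0.7,0,0,0,0,0,0,-0.5,0,0,0,0,0,0,0,0,0,0,0,0,0,0,0,0,0]'

```text
clock: 13.23
tcp_pos: [0.5953, 0.0179, 0.2335]
orientation: [[0.185, 0.983, -0.004], [0.983, -0.185, -0.001], [-0.002, -0.004, -1.0]]
contact_force: [-3.1, 0.9, 1.2]
width: 0.0152
```

```bash
python3 -c "
from h import *
to(.6607,.1104,.2334,-10.8)"
```

```text
tcp [0.5953 0.0179 0.2335] F [-3.1315  0.8841  1.2205] M [0.1789 0.5005 0.0433] w 0.015213683308633973 clk 13.2333
tool shift mm [103.0067  47.1402  -0.3124] rot deg [-0.212   0.1194  0.1148]
```

Emit:
play_rows --deltas '[0,0.005,0,-0.2,0,0,0,0,0.006,0,-0.3,0,0,0,0,0.006,0,-0.3,0,0,0,0,0.006,0,-0.3,0,0,0,0,0.006,0,-0.3,0,0,0,0,0.004,0,-0.3,0,0,0,0,0.002,0,-0.2,0,0,0,0,0,0,0,0,0,0]'

```text
clock: 13.9
tcp_pos: [0.6312, 0.0113, 0.2336]
orientation: [[0.186, 0.982, 0.023], [0.983, -0.186, -0.007], [-0.002, 0.024, -1.0]]
contact_force: [-2.8, 0.4, 3.3]
width: 0.0157
```

```bash
python3 -c "
from h import *
to(.6607,.1104,.2334,-10.8)"
```

```text
tcp [0.6312 0.0113 0.2336] F [-2.8401  0.401   3.3485] M [0.3628 1.0198 0.0429] w 0.015653050831102026 clk 13.9
tool shift mm [102.8962  10.5959   0.2059] rot deg [1.3608 0.1209 0.0862]
```

Emit:
play_rows --deltas '[0.003,0,0,0.5,0,0,0,0.006,0,0,0.5,0,0,0,0.008,0,0,0.2,0,0,0,0.008,0,0,0,0,0,0,0.008,0,0,0,0,0,0,0.006,0,0,0,0,0,0,0.003,0,0,0,0,0,0,0,0,0,0,0,0,0]'

```text
clock: 14.57
tcp_pos: [0.6434, 0.0547, 0.2337]
orientation: [[0.183, 0.983, 0.016], [0.983, -0.183, -0.008], [-0.005, 0.017, -1.0]]
contact_force: [0.3, -2.5, -0.1]
width: 0.0154
```

```bash
python3 -c "
from h import *
to(.6607,.1104,.2334,-10.8)"
```

```text
tcp [0.6434 0.0547 0.2337] F [ 0.3234 -2.4846 -0.1056] M [-0.3439  0.1659  0.0548] w 0.015420320796085208 clk 14.5667
tool shift mm [57.8991  6.82    0.1241] rot deg [0.9749 0.3099 0.2386]
```

Emit:
play_rows --deltas '[0.003,0,0,0.4,0.1,0.1,0,0.006,0,0,0.3,0.1,0.1,0,0.008,0,0,0.1,0.1,0,0,0.008,0,0,0,0,0,0,0.006,0,0,0,0,0,0,0.003,0,0,0,0,0,0,0,0,0,0,0,0,0]'

```text
clock: 15.15
tcp_pos: [0.6503, 0.0921, 0.2333]
orientation: [[0.188, 0.982, 0.003], [0.982, -0.188, -0.0], [0.0, 0.003, -1.0]]
contact_force: [-0.0, -3.3, -0.4]
width: 0.0152
```

```bash
python3 -c "
from h import *
to(.6607,.1104,.2334,-10.8)
for n,b in (('scene',(310,170,110,100)),('top',(240,110,90,90))):
    d=load(n);np.savez(n[0]+'9.npz',**d); x,y,w,h=b; cv2.imwrite(f'pics/{n}9.png',np.clip(2.*cv2.resize(d['pixels'][y:y+h,x:x+w,::-1],None,fx=6,fy=6,interpolation=2)[:600],0,255).astype(np.uint8))
"
```

```text
tcp [0.6503 0.0921 0.2333] F [-0.0448 -3.2576 -0.4287] M [-0.4922 -0.0373 -0.0684] w 0.015187774909239227 clk 15.15
tool shift mm [19.9243  6.7418 -0.1089] rot deg [ 0.1661 -0.0266 -0.0131]
```

View pics/scene9.png

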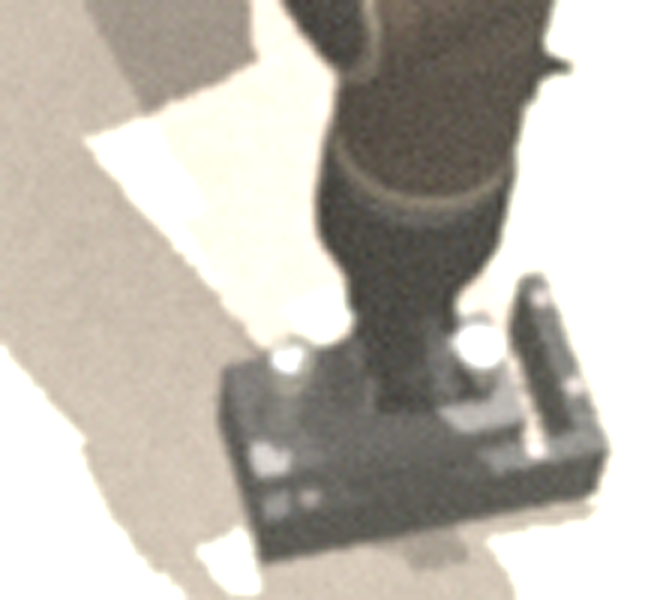

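View pics/top9.png

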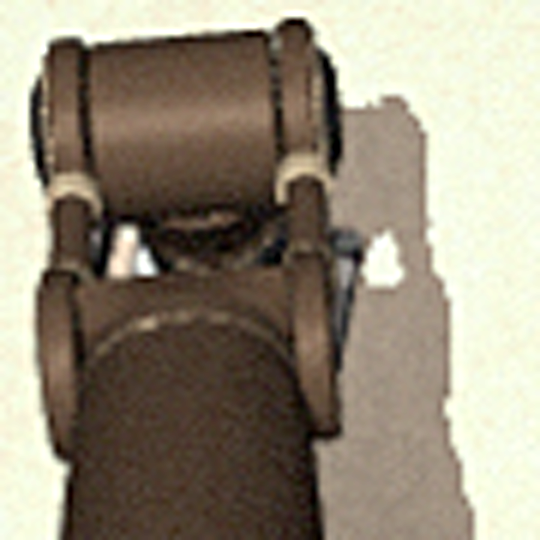

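The rack sits just inside the corner with both tubes in it, about 7 mm from the long fence and 20 mm from the short one. First I'll close onto the long fence.

Emit:
play_rows --deltas '[0.003,0.001,0,0,0,0,0,0.005,0.001,0,0,0,0,0,0.004,0.002,0,0,0,0,0,0.002,0.002,0,-0.1,0,0,0,0,0.002,0,-0.1,0,0,0,0,0.001,0,0,0,0,0,0,0,0,0,0,0,0]'

```text
clock: 15.83
tcp_pos: [0.6602, 0.1045, 0.2335]
orientation: [[0.19, 0.982, -0.005], [0.982, -0.19, -0.0], [-0.001, -0.005, -1.0]]
contact_force: [-1.4, -2.2, -1.1]
width: 0.0154
```

```bash
python3 -c "
from h import *
to(.6607,.1104,.2334,-10.8)"
```

```text
tcp [0.6602 0.1045 0.2335] F [-1.4255 -2.1829 -1.1474] M [-0.3377  0.044  -0.1704] w 0.015419939384423051 clk 15.8333
tool shift mm [ 5.919  -0.6385  0.1024] rot deg [-0.2954  0.0792 -0.1802]
```

Emit:
play_rows --deltas '[0.002,0.001,0,0,0,0,0,0.002,0.002,0,0,0,0,0,0.002,0.002,0,0,0,0,0,0.001,0.002,0,0,0,0,0,0.001,0.002,0,0,0,0,0]'

```text
clock: 16.25
tcp_pos: [0.6656, 0.1065, 0.2342]
orientation: [[0.196, 0.98, -0.031], [0.98, -0.197, -0.007], [-0.013, -0.029, -0.999]]
contact_force: [-8.4, -3.6, 6.6]
width: 0.0156
```

```bash
python3 -c "
from h import *
to(.6607,.1104,.2334,-10.8)"
```

```text
tcp [0.6656 0.1065 0.2342] F [-8.4367 -3.6081  6.5708] M [-0.0756  0.9662 -0.1701] w 0.015560983726134526 clk 16.25
tool shift mm [ 2.842  -5.5327  0.9137] rot deg [-1.6624  0.7349 -0.5404]
```

It now touches the long fence at about 8 N with the tool leaning 1.7°. I'll level the tool while keeping the push and closing toward the short fence.

Emit:
play_rows --deltas '[0.002,0,0,-0.5,0.2,0,0,0.002,0,0,-0.5,0.2,0,0,0.002,0,0,-0.4,0.2,0,0,0.002,0,0,-0.3,0,0,0]'

```text
clock: 16.58
tcp_pos: [0.6635, 0.1099, 0.2343]
orientation: [[0.197, 0.98, -0.017], [0.98, -0.197, -0.012], [-0.015, -0.015, -1.0]]
contact_force: [-6.2, -5.8, 4.8]
width: 0.0151
```

```bash
python3 -c "
from h import *
to(.6607,.1104,.2334,-10.8)"
```

```text
tcp [0.6635 0.1099 0.2343] F [-6.1538 -5.8157  4.7536] M [-0.5521  0.7306 -0.0562] w 0.01512053640774134 clk 16.5833
tool shift mm [-0.0417 -2.8817  0.9695] rot deg [-0.8536  0.8439 -0.5751]
```

Emit:
play_rows --deltas '[0.003,0,0,-0.3,0.4,0,0,0.003,0,0,-0.3,0.4,0,0,0.003,0,0,-0.3,0.4,0,0,0.003,0,0,-0.2,0.3,0,0]'

```text
clock: 16.92
tcp_pos: [0.6628, 0.1123, 0.234]
orientation: [[0.195, 0.981, -0.01], [0.981, -0.195, -0.01], [-0.012, -0.008, -1.0]]
contact_force: [-4.7, -10.3, 4.4]
width: 0.0149
```

```bash
python3 -c "
from h import *
to(.6607,.1104,.2334,-10.8)
for n,b in (('scene',(330,180,90,80)),('top',(240,110,90,90))):
    d=load(n);np.savez(n[0]+'10.npz',**d); x,y,w,h=b; cv2.imwrite(f'pics/{n}10.png',np.clip(3.*cv2.resize(d['pixels'][y:y+h,x:x+w,::-1],None,fx=7,fy=7,interpolation=2)[:600],0,255).astype(np.uint8))
"
```

```text
tcp [0.6628 0.1123 0.234 ] F [ -4.6927 -10.3252   4.4287] M [-1.2614  0.7725 -0.2235] w 0.014889592009326803 clk 16.9167
tool shift mm [-2.2977 -1.639   0.6903] rot deg [-0.4645  0.6921 -0.4436]
```

View pics/scene10.png

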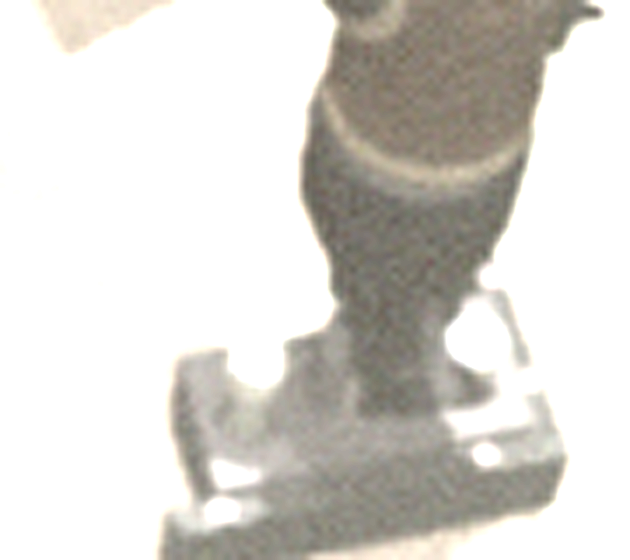

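The rack looks seated in the corner. In corner axes the push is about 2.7 N in x and 11 N in y, so I'll raise x and keep y.

Emit:
play_rows --deltas '[0.002,0.001,0,-0.3,0.4,0,0,0.003,0.002,0,-0.3,0.4,0,0,0.003,0.003,0,-0.3,0.4,0,0,0.003,0.003,0,-0.3,0.4,0,0]'

```text
clock: 17.35
tcp_pos: [0.6654, 0.1117, 0.2341]
orientation: [[0.195, 0.98, -0.025], [0.981, -0.196, -0.007], [-0.011, -0.023, -1.0]]
contact_force: [-14.7, -8.9, 12.0]
width: 0.0151
```

```bash
cat >> h.py <<'E'
def fc(yaw=-10.8):
    F=ctrl.observe()["contact_force"];a=np.radians(yaw);print("push in corner x,y",-(F[0]*np.cos(a)+F[1]*np.sin(a)),-(-F[0]*np.sin(a)+F[1]*np.cos(a)))
E
python3 -c "
from h import *
to(.6607,.1104,.2334,-10.8);fc()"
```

```text
tcp [0.6654 0.1117 0.2341] F [-14.7478  -8.894   12.0245] M [-1.4479  1.6983 -0.2064] w 0.01512969060119467 clk 17.35
tool shift mm [-2.1762 -4.3505  0.8671] rot deg [-1.3138  0.6475 -0.48  ]
push in corner x,y 12.820017646372685 11.49993587634132
```

Emit:
play_rows --deltas '[0.002,0,-0.001,-0.5,0.3,0,0,0.002,0,-0.001,-0.5,0.3,0,0,0.002,0.001,-0.001,-0.5,0.3,0,0,0.002,0.001,-0.001,-0.4,0.3,0,0]'

```text
clock: 17.68
tcp_pos: [0.6632, 0.1118, 0.2341]
orientation: [[0.196, 0.981, -0.013], [0.981, -0.196, -0.007], [-0.009, -0.011, -1.0]]
contact_force: [-5.9, -6.7, 2.0]
width: 0.0155
```

```bash
python3 -c "
from h import *
for i in range(3):
    to(.6607,.1104,.2334,-10.8);fc();load('scene');load('scene')"
```

```text
tcp [0.6632 0.1118 0.2341] F [-5.9395 -6.6955  1.9845] M [-1.0781  0.9979 -0.1185] w 0.015532177158898779 clk 17.6833
tool shift mm [-1.8285 -2.1802  0.777 ] rot deg [-0.6278  0.522  -0.5077]
push in corner x,y 4.579738180008313 7.689830228168908
tcp [0.6632 0.1118 0.2341] F [-6.546  -8.0358  3.5562] M [-1.0853  1.119  -0.1019] w 0.015020275888435642 clk 17.7833
tool shift mm [-1.8171 -2.1815  0.7643] rot deg [-0.6307  0.522  -0.508 ]
push in corner x,y 4.924291334928669 9.120084719222666
tcp [0.6632 0.1118 0.2341] F [-6.4108 -8.094   2.3276] M [-1.089   1.066  -0.0772] w 0.015544895359198093 clk 17.8833
tool shift mm [-1.8229 -2.2177  0.7563] rot deg [-0.6342  0.5255 -0.5028]
push in corner x,y 4.780560360843882 9.151900477466139
```

Emit:
play_rows --deltas '[0.002,0.001,-0.001,-0.3,0.3,0,0,0.002,0.002,-0.001,-0.3,0.3,0,0,0.002,0.002,-0.001,-0.4,0.3,0,0]'

```text
clock: 18.23
tcp_pos: [0.6639, 0.1116, 0.2341]
orientation: [[0.196, 0.98, -0.016], [0.981, -0.196, -0.006], [-0.009, -0.015, -1.0]]
contact_force: [-9.8, -5.9, 5.3]
width: 0.0155
```

```bash
python3 -c "
from h import *
for i in range(4):
    to(.6607,.1104,.2334,-10.8);fc();d=load('scene');load('top')
np.savez('s11.npz',**d)
x,y,w,h=(345,205,70,62)
q=np.clip((cv2.resize(d['pixels'][y:y+h,x:x+w,::-1].astype(np.float32),None,fx=11,fy=11,interpolation=2)[:600]-20)*2.5,0,255).astype(np.uint8)
for i in range(x,x+w,5): cv2.putText(q,str(i),(int((i-x+.5)*11)-8,10),0,.35,(0,0,255),1)
for j in range(y,y+h,5): cv2.putText(q,str(j),(0,int((j-y+.5)*11)),0,.35,(0,0,255),1)
cv2.imwrite('pics/s11.png',q)"
```

```text
tcp [0.6639 0.1116 0.2341] F [-9.8039 -5.8946  5.2864] M [-1.0184  1.3936 -0.1688] w 0.01548654097677722 clk 18.2333
tool shift mm [-1.7652 -2.9438  0.7678] rot deg [-0.8628  0.5064 -0.4988]
push in corner x,y 8.525682019545227 7.627228862571997
tcp [0.6639 0.1116 0.2341] F [-8.352  -7.0768  5.4707] M [-1.0522  1.3147 -0.1775] w 0.01536101904144578 clk 18.3333
tool shift mm [-1.7824 -2.9026  0.7753] rot deg [-0.8585  0.51   -0.4955]
push in corner x,y 6.878023666526054 8.516436571012274
tcp [0.6639 0.1116 0.2341] F [-8.6365 -7.1955  5.7938] M [-1.0615  1.2771 -0.177 ] w 0.015595699793065666 clk 18.4333
tool shift mm [-1.7632 -2.9015  0.7586] rot deg [-0.8502  0.5087 -0.4946]
push in corner x,y 7.135251723956252 8.686375719872796
tcp [0.6639 0.1116 0.2341] F [-8.766  -6.5153  4.567 ] M [-1.0514  1.2835 -0.1499] w 0.0156717837322154 clk 18.5333
tool shift mm [-1.7778 -2.9032  0.7831] rot deg [-0.8463  0.5083 -0.4938]
push in corner x,y 7.389903334160096 8.042500509242299
```

View pics/s11.png

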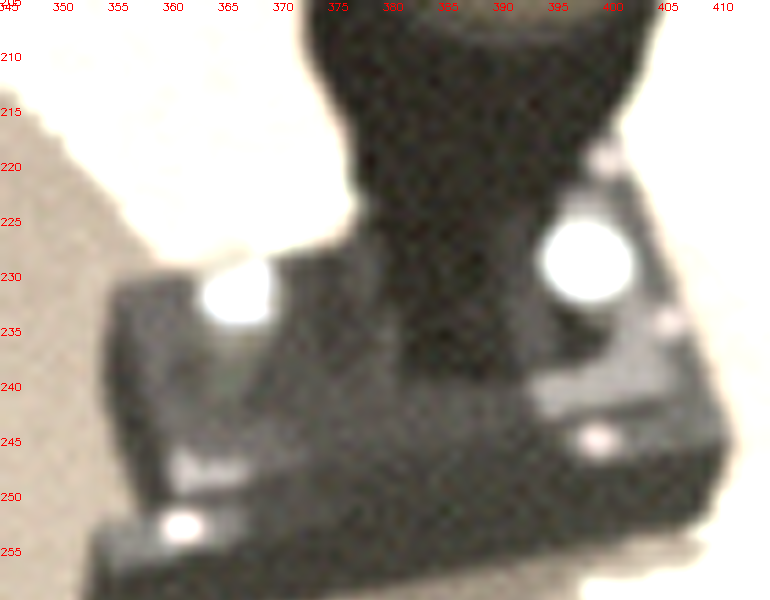

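```bash
python3 -c "
from h import *
np.set_printoptions(precision=4,suppress=True)
d=dict(np.load('s11.npz'))
P=np.array([cast(d,p,.05)[:2] for p in ((360.9,249.2),(366.8,248.4),(393.6,242.5),(405,239.8))])
c=np.polyfit(P[:,1],P[:,0],1); print('edge yaw',-np.degrees(np.arctan(c[0])),P)
for yaw in(-10.5,-10.8,-11.3):
  a=np.radians(yaw);ex=np.array([np.cos(a),np.sin(a)]);ey=np.array([-ex[1],ex[0]])
  L=[np.array(v)for v in((.6835,.0434),(.7033,.1417))];S=[np.array(v)for v in((.6831,.1718),(.6379,.18))]
  fx=np.mean([l@ex for l in L])-.006
  fy=np.mean([l@ey for l in S])-.006
  print(yaw,'edge minus face x mm',(P@ex-fx)*1000)
  lo=cast(d,(397.6,228.6),.075)[:2];lg=cast(d,(365.9,231.5),.1)[:2]
  print(' loaded in corner (exp -28,-18):',(lo@ex-fx)*1000,(lo@ey-fy)*1000,' long (exp -28,-102):',(lg@ex-fx)*1000,(lg@ey-fy)*1000)
"
```

```text
edge yaw -11.08509890615743 [[0.6778 0.0453]
 [0.682  0.0599]
 [0.6953 0.1298]
 [0.7006 0.1601]]
-10.5 edge minus face x mm [-0.7452  0.7012  1.1197  0.7709]
 loaded in corner (exp -28,-18): -22.28745901429385 -17.641168927787664  long (exp -28,-102): -20.78264574803057 -104.07533028307755
-10.8 edge minus face x mm [-0.487   0.8802  0.9261  0.4164]
 loaded in corner (exp -28,-18): -22.561004207300893 -17.54004753809696  long (exp -28,-102): -20.603645425990024 -103.96514492745393
-11.3 edge minus face x mm [-0.0563  1.1788  0.6037 -0.1741]
 loaded in corner (exp -28,-18): -23.01516913671997 -17.370079127226045  long (exp -28,-102): -20.30369320531522 -103.77480475280751
```

```bash
python3 -c "
from h import *
np.set_printoptions(precision=4,suppress=True,linewidth=180)
d=dict(np.load('s11.npz'))
def wm(d,box,th):
    x,y,w,h=box; g=d['pixels'][y:y+h,x:x+w].astype(float)
    k=cv2.resize(g,None,fx=8,fy=8,interpolation=cv2.INTER_CUBIC)
    m=((k[:,:,2]-k[:,:,0]>-4)&(k[:,:,2]>th)).astype(np.uint8)
    n,l,st,c=cv2.connectedComponentsWithStats(m)
    return [(x+(c[i][0]+.5)/8-.5,y+(c[i][1]+.5)/8-.5,*(st[i]/8)) for i in range(1,n) if st[i][4]>300]
a=-np.radians(11.1);ex=np.array([np.cos(a),np.sin(a)]);ey=np.array([-ex[1],ex[0]])
L=[np.array(v)for v in((.6835,.0434),(.7033,.1417))];S=[np.array(v)for v in((.6831,.1718),(.6379,.18))]
fx=np.mean([l@ex for l in L])-.006; fy=np.mean([l@ey for l in S])-.006
for b,z in (((388,218,20,20),.075),((356,222,20,20),.1)):
  for th in (90,120):
    for r in wm(d,b,th):
      p=cast(d,r[:2],z)[:2]; print(z,th,np.array(r),'corner mm',(p@ex-fx)*1e3,(p@ey-fy)*1e3)
o=ctrl.observe();p=o['tcp_pos'];R=o['orientation'];g=p+R@[0,0,.155];print('grasp pt',g, 'corner (cam avg frame): x',(g[:2]@ex-(fx-.0013))*1e3)
print(d['pixels'][221:238,397].mean(1).astype(int))
"
```

```text
0.075 90 [398.0263 228.2345   6.125    6.375    8.875    8.375  427.25  ] corner mm -23.596083284527005 -16.050839714218945
0.075 120 [397.97   228.2614   6.75     7.375    7.5      6.75   315.875 ] corner mm -23.554608421437973 -16.214235001619336
0.1 90 [366.3917 231.6288   7.125    6.75     7.125    6.5    254.625 ] corner mm -19.792276485758876 -102.77467102617311
0.1 120 [366.3063 231.3221   7.625    6.875    5.75     5.375  185.125 ] corner mm -20.67336870234748 -102.73294670139188
grasp pt [0.6614 0.1107 0.0792] corner (cam avg frame): x -27.627194206595984
[ 52  72  89 101 126 148 154 153 152 152 138  93  55  45  44  45  49]
```

The rack edge is flush with the long fence to within about 1 mm, and edge and fence yaw agree (−11.1°). The tool and rack lean about 0.9° toward the fence, so I'll level it before handing in.

Emit:
play_rows --deltas '[0.002,0,-0.001,-0.8,0.4,0,0,0.002,0.001,-0.001,-0.9,0.4,0,0,0.002,0.001,-0.001,-1.0,0.4,0,0,0.002,0.0015,-0.001,-1.0,0.4,0,0]'

```text
clock: 18.97
tcp_pos: [0.659, 0.1117, 0.2335]
orientation: [[0.196, 0.981, 0.01], [0.981, -0.196, -0.007], [-0.005, 0.011, -1.0]]
contact_force: [-10.7, -6.9, 8.8]
width: 0.0154
```

```bash
python3 -c "
from h import *
for i in range(3):
    to(.6607,.1104,.2334,-11.2);fc();d=load('scene');load('top')
"
```

```text
tcp [0.659  0.1117 0.2335] F [-10.6919  -6.867    8.7717] M [-0.9252  2.3048 -0.1388] w 0.015371762382114192 clk 18.9667
tool shift mm [-0.953   1.8878  0.1316] rot deg [ 0.6444  0.2667 -0.0828]
push in corner x,y 9.215752071472666 8.748791630036973
tcp [0.659  0.1117 0.2335] F [-10.4587  -6.6824   7.0255] M [-0.9645  2.1266 -0.1261] w 0.015461032212221637 clk 19.0667
tool shift mm [-0.9233  1.9299  0.13  ] rot deg [ 0.6445  0.2659 -0.0823]
push in corner x,y 9.021257442561126 8.523832937206551
tcp [0.6591 0.1117 0.2335] F [-9.9566 -7.6994  7.3145] M [-0.9477  2.1408 -0.1057] w 0.015113645533903097 clk 19.1667
tool shift mm [-0.9505  1.8447  0.1647] rot deg [ 0.6347  0.2639 -0.0846]
push in corner x,y 8.337551745813075 9.428703069711643
```

Emit:
play_rows --deltas '[0.002,0.001,-0.001,-0.1,0.3,0,0,0.002,0.001,-0.001,-0.4,0.3,0,0,0.002,0.0015,-0.001,-0.6,0.3,0,0]'

```text
clock: 19.52
tcp_pos: [0.6589, 0.1115, 0.2335]
orientation: [[0.196, 0.981, 0.01], [0.981, -0.196, -0.006], [-0.004, 0.011, -1.0]]
contact_force: [-7.7, -6.2, 6.5]
width: 0.0152
```

```bash
python3 -c "
from h import *
for i in range(4):
    to(.6607,.1104,.2334,-11.2);fc();d=load('scene');t=load('top')
np.savez('s12.npz',**d);np.savez('t12.npz',**t)
cv2.imwrite('pics/t12.png',np.clip(t['pixels'][:,:,::-1]*1.5,0,255).astype(np.uint8));cv2.imwrite('pics/s12w.png',np.clip(d['pixels'][:,:,::-1]*1.5,0,255).astype(np.uint8))
x,y,w,h=(345,205,70,62)
q=np.clip((cv2.resize(d['pixels'][y:y+h,x:x+w,::-1].astype(np.float32),None,fx=11,fy=11,interpolation=2)[:600]-20)*2.5,0,255).astype(np.uint8)
for i in range(x,x+w,5): cv2.putText(q,str(i),(int((i-x+.5)*11)-8,10),0,.35,(0,0,255),1)
for j in range(y,y+h,5): cv2.putText(q,str(j),(0,int((j-y+.5)*11)),0,.35,(0,0,255),1)
cv2.imwrite('pics/s12.png',q)"
```

```text
tcp [0.6589 0.1115 0.2335] F [-7.7134 -6.1804  6.5451] M [-0.8506  1.9526 -0.1795] w 0.015221411925951918 clk 19.5167
tool shift mm [-0.7603  2.0101  0.1203] rot deg [ 0.6528  0.2101 -0.0821]
push in corner x,y 6.418672972643738 7.516260428971539
tcp [0.6588 0.1116 0.2335] F [-7.2263 -6.5189  3.2724] M [-0.9921  1.7074 -0.1803] w 0.015724931764378614 clk 19.6167
tool shift mm [-0.7775  2.0535  0.1636] rot deg [ 0.6621  0.2122 -0.0756]
push in corner x,y 5.876808508989977 7.75753990758094
tcp [0.6588 0.1116 0.2335] F [-7.8676 -6.9042  4.5556] M [-1.0131  1.7189 -0.1508] w 0.015217665284324158 clk 19.7167
tool shift mm [-0.7757  2.0412  0.1441] rot deg [ 0.6603  0.2115 -0.0758]
push in corner x,y 6.434528986273366 8.256189114496014
tcp [0.6589 0.1116 0.2335] F [-7.7344 -6.5415  3.903 ] M [-0.9544  1.7086 -0.1944] w 0.015549256925131589 clk 19.8167
tool shift mm [-0.7872  2.0415  0.1604] rot deg [ 0.661   0.2134 -0.0752]
push in corner x,y 6.371669450722236 7.874925888719225
```

View pics/s12.png

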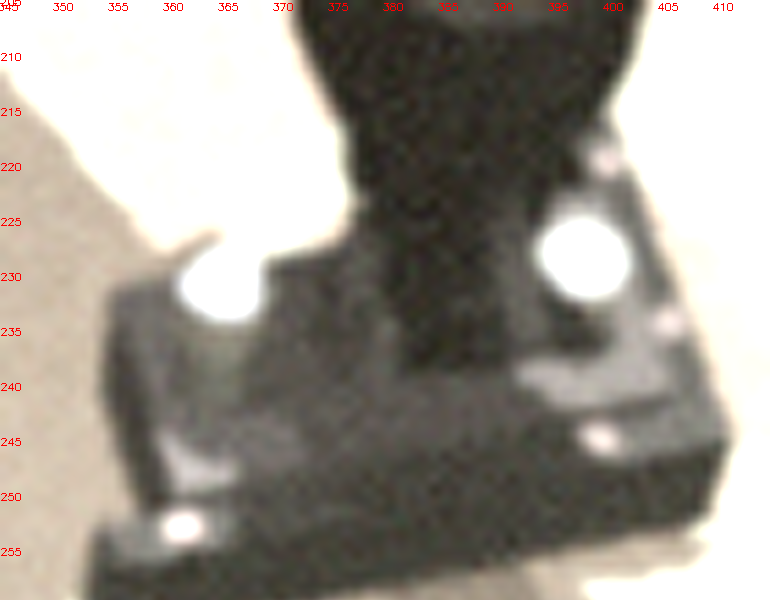

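View pics/s12w.png

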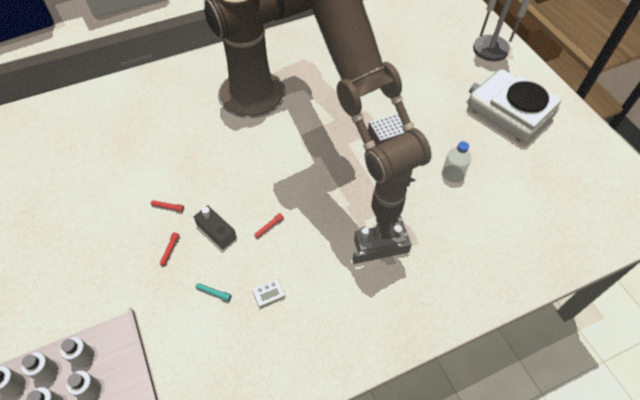

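Both tubes are in the rack, the short tube stays in the stand, and the timer, tip box and bottle are unmoved. I'll level the tool fully and add a little push margin.

Emit:
play_rows --deltas '[0.003,0.0015,-0.001,0.1,0.3,0,0,0.003,0.002,-0.001,-0.2,0.4,0,0,0.003,0.0025,-0.0015,-0.5,0.4,0,0]'

```text
clock: 20.17
tcp_pos: [0.6609, 0.1116, 0.2337]
orientation: [[0.194, 0.981, -0.001], [0.981, -0.194, -0.006], [-0.006, 0.0, -1.0]]
contact_force: [-13.4, -8.9, 4.8]
width: 0.0151
```

```bash
python3 -c "
from h import *
for i in range(4):
    to(.6607,.1104,.2334,-11.2);fc();d=load('scene');t=load('top')
"
```

```text
tcp [0.6609 0.1116 0.2337] F [-13.3836  -8.8785   4.809 ] M [-1.3478  1.7555 -0.2867] w 0.015120193817628877 clk 20.1667
tool shift mm [-1.248   0.0048  0.2635] rot deg [ 0.0162  0.3374 -0.0032]
push in corner x,y 11.48284249187287 11.229031640495855
tcp [0.6609 0.1116 0.2337] F [-10.452   -9.4559   5.5084] M [-1.4722  1.4638 -0.2538] w 0.015047639188719219 clk 20.2667
tool shift mm [-1.2339  0.0366  0.2596] rot deg [ 0.0265  0.3374 -0.006 ]
push in corner x,y 8.494983809481953 11.24686412941153
tcp [0.6609 0.1116 0.2337] F [-9.0378 -9.986   3.8781] M [-1.4734  1.5166 -0.2711] w 0.015329923440844566 clk 20.3667
tool shift mm [-1.2446  0.0703  0.2753] rot deg [ 0.0404  0.3337 -0.0047]
push in corner x,y 7.006574700032065 11.502610014295925
tcp [0.6609 0.1116 0.2336] F [-10.1853  -8.8379   5.0647] M [-1.4379  1.5046 -0.2541] w 0.01515423403469833 clk 20.4667
tool shift mm [-1.21    0.0755  0.2533] rot deg [ 0.0418  0.3336 -0.0076]
push in corner x,y 8.348809632006777 10.58991999463152
```

```bash
python3 -c "
from h import *
fc();print(ctrl.close_job())
"
```

```text
push in corner x,y 8.671997764815588 10.506203241391027
the job is handed in; nothing more can be done
None
```

I put the long white-capped tube fully down in the rack's empty well and let go of it. Then I gripped the rack by its tab, slid it into the steel corner and handed the job in at 20.5 s with it still pressed against both fences. No verdict was reported.

**Last readings before handing in**
- **Push:** about 8.5 N toward the long fence and 10.5 N toward the short one, steady over the last 0.2 s. This is measured at the wrist. Friction takes some of it, so the actual fence forces are somewhat lower.
- **Tool:** vertical to within about 0.35°, yaw −11.2°. The long fence measured −11.0° to −11.4° and the short one about −10.2°. The tool bore down on the rack with about 5 N.

**Last pictures, just before the final small push**
- **Tubes:** the long tube and the loaded tube were in the rack, and the short tube was in the stand.
- **Bystanders:** the bottle, timer and tip box looked unmoved; I judged this by eye, without measuring it.
- **Fence fit:** measured slightly earlier, the rack's top edge was within about 1 mm of the long fence's face. I only checked the fit at the short fence by eye and by force.

**What disagreed**
- **Cameras:** the two differ by a constant 3–4.5 mm, so I aimed using differences between positions.
- **Cap positions:** while pressed, when the tool leaned about 0.9°, the two caps read 4–8 mm too far toward the long fence. I put that down to the lean and to the tubes' play in their holes. I levelled the tool afterwards but did not measure the caps again.

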